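Pack the fryer's fittings in the double-latched case

ROBOT

A 6-joint arm with a two-finger parallel gripper is mounted at the origin on the work surface. World frame = base frame: x ahead of the robot, y to its left, z up, the work surface at z = 0. Lengths are in m, angles in degrees, forces in N, time in s.
With the tool pointing down it reaches from about 0.325 to 1 m from the base axis. Payload 5.1 kg.
Tool frame: the origin (TCP) lies midway between the tips of the shut fingers; the grasp point (between the pads) lies 19 mm behind it; z points along the fingers, y is the direction in which the jaws open and shut (so a half turn about z gives the same grasp; the last joint's range is limited). The gripper opens to 85 mm and grips with 20 to 120 N. Pads are 22 mm wide; open, the fingers measure 114 mm over their backs; the gripper's body (76 mm by 85 mm) begins 54 mm behind the grasp point. The pads swing forward as they close: fully open they stand 13 mm farther back than shut.
Start: joints at [-79.504, 7.093, 94.555, -0, 78.352, -4.733], TCP at [0.171, -0.627, 0.231] pointing down, gripper open.
Joint ranges: [-149.61, 149.61], [-58.7, 133.49], [1.44, 155.28], [-77.14, 257.14], [18.33, 153.61], [-166.67, 166.67]. Speed limits (degrees/s): [147.25, 147.25, 180, 180, 180, 180].

INTERFACE

Orientations are given as [roll, pitch, yaw] about the fixed x, y, z axes, in that order (R = Rz(yaw) Ry(pitch) Rx(roll)).
In Python, from rig import get_state, get_image, hand_in gives the robot as it stands. The module is installed in compiled form; this text tells all that it offers.
- The arm moves only by the tool step_arm, never from a script. Its argument "moves" is a list of rows, each a list of 3 entries, a list of its own where there are three numbers: the opening, from 0 (shut) to 1 (fully open), then the shift along the tool's x, y, z in cm, then the turn, a rotation vector about the tool's x, y, z in degrees. A call has 1 to 10 rows; each row shifts and turns the commanded pose from where the row before left it, along the tool's axes as they then stand; what a row does not reach is not made up. A row lasts 1/10 s, in which the tool goes at most 50 mm and 8.59 degrees, less where a joint would pass 70% of its speed; a pose out of reach is approached as far as the arm can. A call is refused whole if a number of a shift passes 5 or a number of a turn 8.59, either way. A call with a gripper value outside its range is refused whole. The fingers move at their own pace and stop on an object; "squeeze" is the grip in N (left out, the last holds). Time passes only in rows, so rows that do not move let the fingers close. It gives the time, the measured TCP pose, the force and the opening at its end, in the units of the state.
- get_state(): the state, without advancing time (a new reading comes with each control period).
- get_image(name): name is "side" or "top" or "wrist"; returns a dict with "pixels" (480x640x3 uint8, blue, green, red), "range_z" (480x640 float32, m along the optical axis (not along the pixel's ray), 0 where there is no reading), "intrinsics" (3x3 intrinsics, pixels), "world_to_cam" (4x4, takes a point from world to camera coordinates); the wrist camera has in their place "mount" (4x4, takes a point from camera to tool coordinates, whose origin is the TCP and whose axes are the flange's). Camera axes: x right, y down, z forward; pixel columns grow to the right and rows downward; lengths in m; the calibration is good to about 2 mm. A picture is of the moment at which its call begins: read the wrist's pose just before it.
- hand_in(): hands the job in, once; it reports no verdict.
The state is a dict: "clock": time; "joints": joint angles; "joint_velocities": joint speeds; "joint_efforts": joint torques, N m; "ee_pos": TCP position; "eef_rot": TCP orientation; "ft_force": force on the tool from outside, world axes, zero at the start; "ft_torque": the same for the moment, N m; "finger_gap": opening from 0.0 (shut) to 1.0 (fully open).
Only numpy, scipy, OpenCV 4.12 (cv2) and the standard library are available. Lean on these libraries where they do the work, as an engineer would, in place of code of your own. Each camera call takes 0.05 s, during which the arm holds its last target.

TASK

Swing the yellow keeper aside, turn the red turnbutton off the lid and open the blue case; pack inside it all the fryer fittings that lie on the counter (of drain tap, basket handle, control knob, hanging bracket and levelling foot). Then shut the lid fully, turn the turnbutton back square across its edge and swing the keeper back fully against it, leaving everything else on the counter where it is.

Things in the scene. Friction and masses are not known exactly. Their poses are not given: they have to be found in the camera images.
- case: Blue fittings case with aluminium corners, fixed to the counter, 227 x 330 x 70 mm high. Origin under its middle; +x points from its front (the side near the robot) to the lid's hinge side, y along its width, z up. Its front 70 mm (x -115 to -45 mm) is a solid deck, top 70 mm up, that carries the red turnbutton and the yellow keeper; behind it lies the open cavity.
- case_in (a point): Centre of the cavity's floor, 8 mm above the counter. The cavity reaches 76 mm from it either way along the case's x and 160 mm either way along y, and is 62 mm deep. Axes as case.
- lid (a joint): Hinge of the case's grey lid (plate 163 x 330 x 8 mm, 0.3 kg, its front edge resting on the deck at case x -53 mm): 0 shut, grows as its front edge is raised about the far rim, to 1.75 rad at its stop. It rubs a little: it falls shut from below about 0.9 rad and stays where it is left above about 1.1 rad. Nothing but the turnbutton holds it shut.
- lid_hinge (a point): Middle of the lid's hinge line, which runs along the case's y, 70 mm above the counter.
- lid_handle (a point): Middle of the black handle bar on the lid: round, 12 mm thick, 80 mm long along the case's y between two legs, centred 45 mm above the lid's top. It lies 151 mm from the hinge line along the lid, 12 mm in from its front edge, and 85 mm to the case's -y side of the middle; there is 39 mm of free space between bar and lid.
- button (a joint): Red turnbutton (bar 92 x 18 x 12 mm, turning about an upright axis on the deck): 0 secured, its arm lies across the lid's front edge, 4 mm above the lid, and holds it shut; grows counter-clockwise seen from above to 1.57, where it lies along the case's front (+y) clear of the lid. Friction holds it (about 1.4 N at its knob). The yellow keeper blocks it while that is at 0. It cannot pass over the lid unless the lid is fully down.
- button_pivot (a point): Top of the turnbutton's bar on its turning axis, 94.5 mm above the counter.
- button_knob (a point): Point on the axis of the turnbutton's round upright knob (18 mm thick, 32 mm tall, top 126.5 mm above the counter, the point 11.5 mm below its top), 45 mm from the turning axis.
- keeper (a joint): Yellow keeper (bar 97 x 16 x 22 mm on the deck, turning about an upright axis near its other end): 0 engaged, it lies along the front with its nose against the turnbutton's side and blocks it; grows clockwise seen from above, its nose swinging towards the robot, to 1.57, where it juts out over the case's front. The turnbutton can pass once it is beyond about 1.1. Friction holds it (about 1.4 N at its knob). It goes back only when the turnbutton is at 0.
- keeper_pivot (a point): Top of the keeper's bar on its turning axis, 94 mm above the counter.
- keeper_knob (a point): Point on the axis of the keeper's round upright knob (18 mm thick, 32 mm tall, top 126 mm above the counter, the point 11 mm below its top), 52 mm from its turning axis.
- tap: Fitting: drain tap, a steel barrel 100 mm long and 26 mm thick lying along its x, a square brass nut and a square steel nut (32 mm) 36 mm either side of the middle, red lever 60 mm long and 14 mm wide on top, 40 mm high in all. Grip the barrel across y at its middle, 16 to 20 mm up. Loose, may be absent. Origin at the centre of its underside, z up.
- grip: Fitting: basket handle, ribbed black grip 110 mm long along its x, 26 mm wide, 30 mm high, with a steel collar (30 mm wide) at the +x end. Loose, may be absent. Origin at the centre of its underside, z up.
- dial: Fitting: round black control knob, 50 mm across and 30 mm high, with a grey pointer ridge 44 x 12 x 14 mm on top along its x. Loose, may be absent. Origin at the centre of its underside, z up.
- bracket: Fitting: steel hanging bracket, base plate 110 x 40 x 5 mm (long along its x) with an upright web 9 mm thick along its middle, 38 mm high in all. Grip the web across y, about 25 mm up. Loose, may be absent. Origin at the centre of its underside, z up.
- foot: Fitting: levelling foot standing upright, black pad 56 mm across and 12 mm high, aluminium stem 30 mm thick above it to 45 mm. Grip the stem, about 30 mm up. Loose, may be absent. Origin at the centre of its underside, z up.
- shaker: Glass salt shaker with steel cap, 48 mm across, 90 mm high. Not a fitting; to be left alone. Origin under its middle.
- mug: White mug, 76 mm across, 85 mm high. Left alone. Origin under its middle.
- wrench: Steel wrench 170 mm long. Left alone.
- spatula: Kitchen spatula 240 mm long. Left alone.
- jar: Amber glass jar with red cap, 64 mm across, 100 mm high. Left alone. Origin under its middle.
Mind the look-alikes: they are no part of the job. Leave any pink or turquoise look-alike of the bracket alone.

How it is judged (in metres and radians):
On the way, in this order (a step that is already met when the one before it is completed fails the run):
1. the keeper is swung clear of the turnbutton (value of joint keeper above 1 rad and value of joint button below 0.3 rad), for 0.2 s.
2. the turnbutton is turned off the lid (value of joint button above 1.1 rad and value of joint lid below 0.06 rad), for 0.2 s.
3. the lid is open (value of joint lid above 1.2 rad), for 0.2 s.
4. all the fittings present are in the case (x of tap in the frame of case_in between -0.08 and 0.08 m and y of tap in the frame of case_in between -0.165 and 0.165 m and z of tap in the frame of case_in between -0.01 and 0.06 m and x of grip in the frame of case_in between -0.08 and 0.08 m and y of grip in the frame of case_in between -0.165 and 0.165 m and z of grip in the frame of case_in between -0.01 and 0.06 m and x of dial in the frame of case_in between -0.08 and 0.08 m and y of dial in the frame of case_in between -0.165 and 0.165 m and z of dial in the frame of case_in between -0.01 and 0.06 m and x of bracket in the frame of case_in between -0.08 and 0.08 m and y of bracket in the frame of case_in between -0.165 and 0.165 m and z of bracket in the frame of case_in between -0.01 and 0.06 m and x of foot in the frame of case_in between -0.08 and 0.08 m and y of foot in the frame of case_in between -0.165 and 0.165 m and z of foot in the frame of case_in between -0.01 and 0.06 m), for 0.3 s.
5. the lid is shut on them (all of step 4 and value of joint lid below 0.03 rad), for 0.2 s.
6. the turnbutton is back across the lid's edge (value of joint lid below 0.03 rad and value of joint button below 0.15 rad), for 0.2 s.
7. the keeper is back against the turnbutton (all of step 6 and value of joint keeper below 0.12 rad), for 0.2 s.
At the end, for the whole second after the job is handed in: Every fitting present lies at rest in the case's cavity, the lid is shut (joint below 0.03 rad), the turnbutton is across its edge (below 0.15 rad) and the keeper is back (below 0.12 rad) (all of step 4 and all of step 7 and linear speed of each of tap, grip, dial, bracket, foot below 0.03 m/s); the robot touches nothing.
It fails at once if a bystander is knocked over or shifted by more than 5 cm: shaker (distance of shaker from where it was at the start of the episode above 0.05 m or angle between shaker's own z axis and vertical above 0.6 rad).
It fails at once if a bystander is knocked over or shifted by more than 5 cm: mug (distance of mug from where it was at the start of the episode above 0.05 m or angle between mug's own z axis and vertical above 0.6 rad).
It fails at once if a bystander is knocked over or shifted by more than 5 cm: wrench (distance of wrench from where it was at the start of the episode above 0.05 m).
It fails at once if a bystander is knocked over or shifted by more than 5 cm: spatula (distance of spatula from where it was at the start of the episode above 0.05 m).
It fails at once if a bystander is knocked over or shifted by more than 5 cm: jar (distance of jar from where it was at the start of the episode above 0.05 m or angle between jar's own z axis and vertical above 0.6 rad).
Of tap, grip, dial, bracket, foot only 2 to 4 are there at a start; the rules pass over those that are not, and their reading is None.
At some moment in a run one of tap, grip, dial, bracket, foot may be knocked a few centimetres aside while the robot is not near it.
Once in a run the grip may slacken for a moment while it holds something.
It also fails if it takes over 210 s, if anything falls off the work surface, if the arm or the gripper's body presses on something with over 40 N, if the wrist force passes 120 N, or if a joint passes its speed limit or range.

## Working session

There is one attempt and no reset: what is moved stays moved. The work goes in short steps, Python scripts to look and compute and a tool call to move; the robot and the scene stay as the last step left them, time stands still between calls to the robot, and variables do not carry over. Pictures are saved under pics/ and viewed, and the job is handed in when it is done.

Besides the shell and the picture viewer there is one more tool, called as a command line: name --argument value ..., lists and objects as JSON in quotes. step_arm: Moves the arm, as the interface text tells. Its arguments: {"type":"object","properties":{"moves":{"type":"array"},"squeeze":{"type":"number"}},"required":["moves"]}

```bash
mkdir -p pics && cat > h.py <<'E'
import numpy as np, cv2
from rig import get_state, get_image, hand_in
from scipy.spatial.transform import Rotation as R
def pose():
    s=get_state(); T=np.eye(4); T[:3,:3]=R.from_euler('xyz',s['eef_rot'],degrees=True).as_matrix(); T[:3,3]=s['ee_pos']; return T,s
def cam(name):
    T,s=pose(); im=get_image(name)
    c2w = T@im['mount'] if name=='wrist' else np.linalg.inv(im['world_to_cam'])
    np.savez('last_%s.npz'%name,p=im['pixels'],z=im['range_z'],K=im['intrinsics'],c=c2w)
    return im['pixels'],im['range_z'],im['intrinsics'],c2w
def load(name):
    d=np.load('last_%s.npz'%name); return d['p'],d['z'],d['K'],d['c']
def cloud(z,K,c):
    v,u=np.mgrid[:480,:640]; P=np.stack([(u-K[0,2])/K[0,0]*z,(v-K[1,2])/K[1,1]*z,z,np.ones_like(z)],-1)
    return (P@c.T)[...,:3]
def proj(p,K,c):
    q=np.linalg.inv(c)@np.append(p,1); return K[0,0]*q[0]/q[2]+K[0,2],K[1,1]*q[1]/q[2]+K[1,2]
E
python3 - <<'E'
from h import *
print(get_state())
for n in('side','top','wrist'):
    p,z,K,c=cam(n); cv2.imwrite(f'pics/{n}0.png',p); print(n,c.round(3).tolist(),K.tolist())
E
```

```text
{'clock': 0.0, 'joints': array([-7.95037387e+01,  7.13318486e+00,  9.46335720e+01, -4.40081391e-04,
        7.83524811e+01, -4.73014537e+00]), 'joint_velocities': array([-0.03047432,  0.04976726,  0.038535  ,  0.02831043, -0.04203495,
        0.03052998]), 'joint_efforts': array([-1.25458122e-03, -4.23612034e+01, -3.65450943e+01, -2.03083800e-04,
        6.93612703e-03,  3.03308578e-07]), 'ee_pos': array([ 0.17059757, -0.62658036,  0.2300618 ]), 'eef_rot': array([-1.79881133e+02, -9.40332693e-03,  1.52264862e+01]), 'ft_force': array([ 0.21984843, -0.80685347,  0.28202963]), 'ft_torque': array([-0.00096171, -0.06152258,  0.02760978]), 'finger_gap': 0.9994345933519888}
side [[0.983, -0.086, 0.16, 0.339], [-0.182, -0.505, 0.843, -1.368], [0.008, -0.859, -0.513, 0.924], [0.0, 0.0, 0.0, 1.0]] [[558.0658236383243, 0.0, 318.59975914360365], [0.0, 558.0658236383243, 231.64672738218675], [0.0, 0.0, 1.0]]
top [[-0.079, -0.976, 0.204, 0.307], [-0.997, 0.078, -0.014, -0.004], [-0.002, -0.204, -0.979, 1.499], [0.0, 0.0, 0.0, 1.0]] [[490.53923028158147, 0.0, 317.7026059423229], [0.0, 490.53923028158147, 243.18995434866378], [0.0, 0.0, 1.0]]
wrist [[0.263, -0.92, -0.292, 0.246], [-0.965, -0.251, -0.076, -0.607], [-0.003, 0.302, -0.953, 0.373], [0.0, 0.0, 0.0, 1.0]] [[347.0919828706106, 0.0, 323.29012621744005], [0.0, 347.0919828706106, 246.01210444393257], [0.0, 0.0, 1.0]]
```

View pics/top0.png

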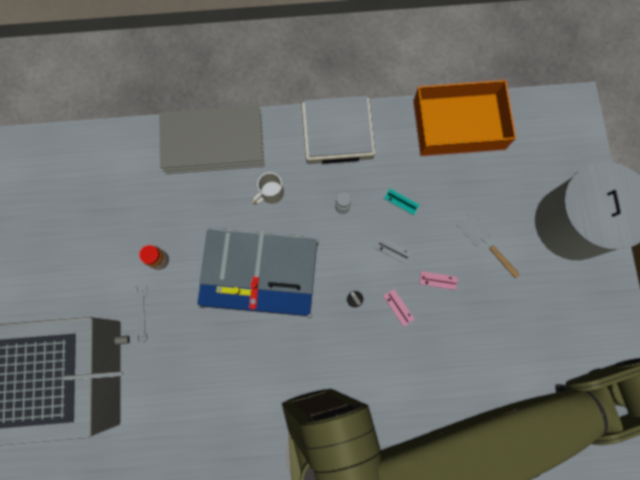

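View pics/side0.png

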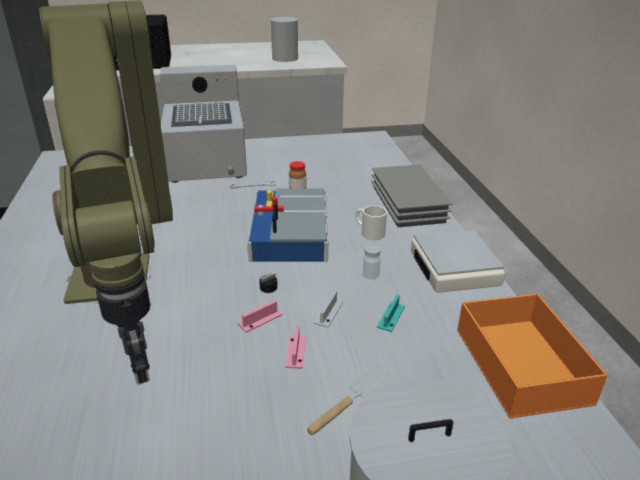

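View pics/wrist0.png

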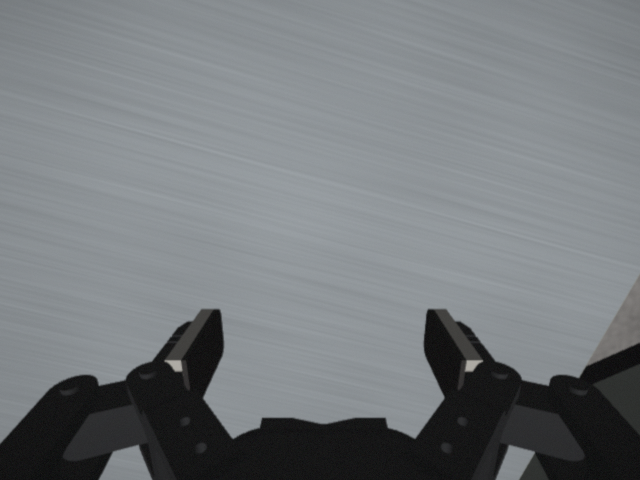

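```bash
python3 - <<'E'
from h import *
p,z,K,c=load('top')
cv2.imwrite('pics/t1.png',cv2.resize(p[220:330,190:330],None,fx=5.5,fy=5.5,interpolation=cv2.INTER_CUBIC))
cv2.imwrite('pics/t2.png',cv2.resize(p[180:340,330:530],None,fx=4,fy=3.75,interpolation=cv2.INTER_CUBIC))
cv2.imwrite('pics/t3.png',cv2.resize(p[240:360,80:200],None,fx=5,fy=5,interpolation=cv2.INTER_CUBIC))
p,z,K,c=load('side')
cv2.imwrite('pics/s1.png',cv2.resize(p[140:380,160:400],None,fx=2.5,fy=2.5,interpolation=cv2.INTER_CUBIC))
E
```

```text
(no output)
```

View pics/t1.png

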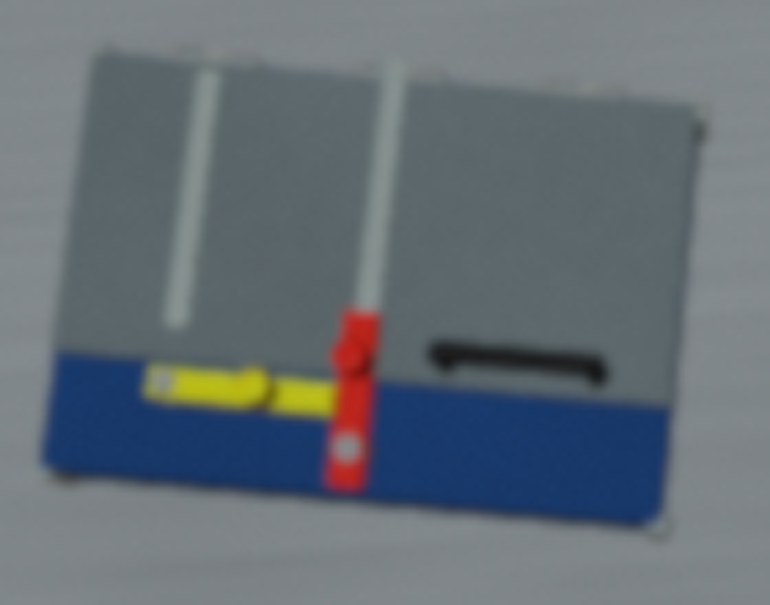

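View pics/t2.png

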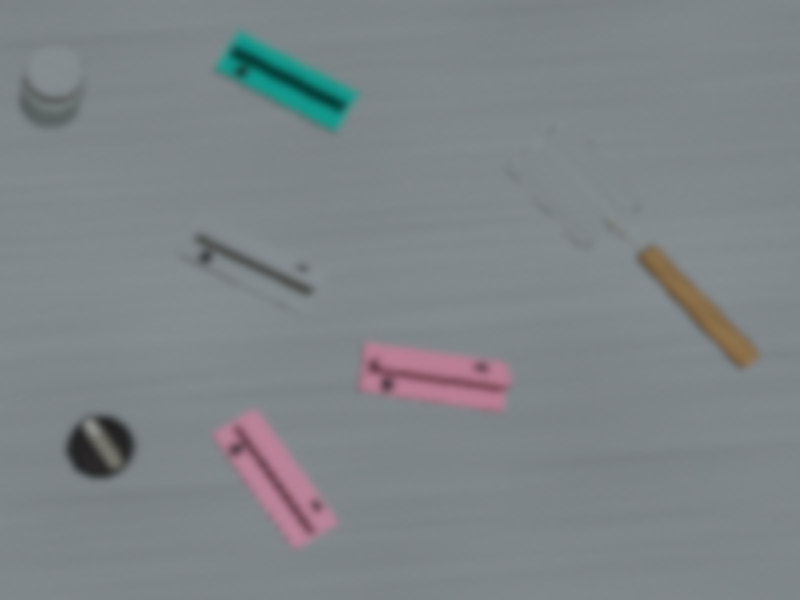

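View pics/t3.png

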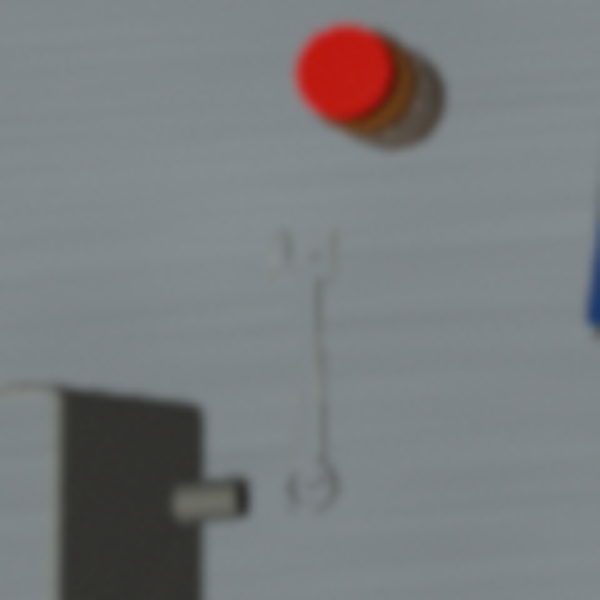

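View pics/s1.png

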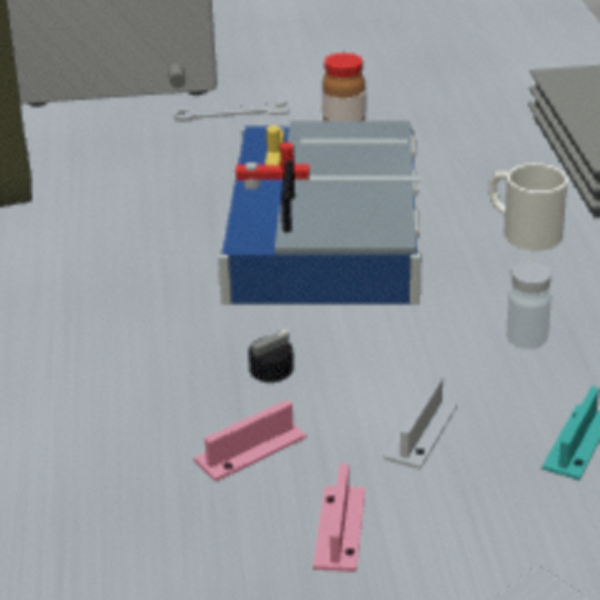

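```bash
cat >> h.py <<'E'
def bp(u,v,zw,K,c):
    d=c[:3,:3]@np.array([(u-K[0,2])/K[0,0],(v-K[1,2])/K[1,1],1]); o=c[:3,3]; return o+d*(zw-o[2])/d[2]
E
python3 - <<'E'
from h import *
p,z,K,c=load('top'); P=cloud(z,K,c)
def t1(x,y): return 190+x/5.5-.4,220+y/5.5-.4
def t2(x,y): return 330+x/4-.4,180+y/3.75-.4
for n,(x,y),h in [('FL',(45,465),.07),('FR',(645,520),.07),('BL',(100,52),.078),('BR',(700,105),.078),('bpiv',(345,447),.0945),('kpiv',(162,382),.094),('bknob',(352,355),.1265),('kknob',(260,385),.126),('h1',(440,352),.123),('h2',(598,368),.123)]:
    u,v=t1(x,y); print(n,bp(u,v,h,K,c).round(4),P[int(round(v)),int(round(u))].round(3))
for n,(x,y),h in [('dial',(100,444),.03),('d1',(90,425),.044),('d2',(114,466),.044),('b1',(200,238),.038),('b2',(310,291),.038)]:
    u,v=t2(x,y); print(n,bp(u,v,h,K,c).round(4),P[int(round(v)),int(round(u))].round(3))
E
```

```text
FL [0.4523 0.3373 0.07  ] [0.453 0.337 0.07 ]
FR [0.3984 0.0238 0.07  ] [0.399 0.023 0.067]
BL [0.672  0.2991 0.078 ] [0.674 0.3   0.07 ]
BR [ 0.6167 -0.0225  0.078 ] [ 0.618 -0.023  0.067]
bpiv [0.4467 0.1758 0.0945] [0.446 0.176 0.097]
kpiv [0.4881 0.2693 0.094 ] [0.488 0.269 0.097]
bknob [0.49   0.1657 0.1265] [0.49  0.165 0.127]
kknob [0.4785 0.2133 0.126 ] [0.478 0.213 0.125]
h1 [0.4884 0.1211 0.123 ] [0.487 0.12  0.126]
h2 [0.4738 0.041  0.123 ] [0.471 0.042 0.132]
dial [ 0.4373 -0.1212  0.03  ] [ 0.436 -0.121  0.046]
d1 [ 0.4516 -0.1141  0.044 ] [ 0.452 -0.114  0.04 ]
d2 [ 0.418  -0.1288  0.044 ] [ 0.418 -0.128  0.043]
b1 [ 0.5966 -0.2122  0.038 ] [ 0.597 -0.214  0.037]
b2 [ 0.5465 -0.2904  0.038 ] [ 0.55  -0.293  0.021]
```

```bash
cat >> h.py <<'E'
def plan(xyz,yaw=None,rpy=None,n=None,op=1.0,T=None,step=.045):
    if T is None: T,s=pose()
    if rpy is None: rpy=[180,0,yaw]
    Rt=R.from_euler('xyz',rpy,degrees=True); R0=R.from_matrix(T[:3,:3]); rv=(R0.inv()*Rt).as_rotvec(degrees=True)
    d=np.array(xyz)-T[:3,3]
    if n is None: n=int(max(1,np.ceil(np.linalg.norm(d)/step),np.ceil(np.linalg.norm(rv)/8.5)))
    rows=[];Rc=R0;p=T[:3,3].copy()
    for i in range(n):
        sh=Rc.inv().apply(d/n)*100; rows.append([op,sh.round(2).tolist(),(rv/n).round(2).tolist()]); p=p+d/n; Rc=Rc*R.from_rotvec(rv/n,degrees=True)
    M=np.eye(4);M[:3,:3]=Rc.as_matrix();M[:3,3]=p
    for r in rows: print(str(r).replace(' ','')+',')
    print(n,'rows'); return M
# case frame (update)
CYAW=-9.75; CC=np.array([.536,.160])
def c2w_xy(x,y):
    a=np.radians(CYAW); return CC+np.array([x*np.cos(a)-y*np.sin(a),x*np.sin(a)+y*np.cos(a)])
def w2c_xy(X,Y):
    a=np.radians(CYAW); d=np.array([X,Y])-CC; return np.array([d[0]*np.cos(a)+d[1]*np.sin(a),-d[0]*np.sin(a)+d[1]*np.cos(a)])
E
python3 - <<'E'
from h import *
M=plan([.39,.19,.30],yaw=80)
E
```

```text
[1.0,[2.24,-3.84,-0.36],[-0.0,-0.0,-3.41]],
[1.0,[2.47,-3.7,-0.36],[-0.0,-0.0,-3.41]],
[1.0,[2.68,-3.55,-0.36],[-0.0,-0.0,-3.41]],
[1.0,[2.89,-3.39,-0.36],[-0.0,-0.0,-3.41]],
[1.0,[3.09,-3.21,-0.36],[-0.0,-0.0,-3.41]],
[1.0,[3.27,-3.02,-0.36],[-0.0,-0.0,-3.41]],
[1.0,[3.45,-2.82,-0.36],[-0.0,-0.0,-3.41]],
[1.0,[3.61,-2.61,-0.36],[-0.0,-0.0,-3.41]],
[1.0,[3.76,-2.39,-0.36],[-0.0,-0.0,-3.41]],
[1.0,[3.89,-2.16,-0.36],[-0.0,-0.0,-3.41]],
[1.0,[4.01,-1.93,-0.36],[-0.0,-0.0,-3.41]],
[1.0,[4.12,-1.68,-0.36],[-0.0,-0.0,-3.41]],
[1.0,[4.21,-1.44,-0.36],[-0.0,-0.0,-3.41]],
[1.0,[4.29,-1.18,-0.36],[-0.0,-0.0,-3.41]],
[1.0,[4.35,-0.93,-0.37],[-0.0,-0.0,-3.41]],
[1.0,[4.4,-0.67,-0.37],[-0.0,-0.0,-3.41]],
[1.0,[4.43,-0.4,-0.37],[-0.0,-0.0,-3.41]],
[1.0,[4.45,-0.14,-0.37],[-0.0,-0.0,-3.41]],
[1.0,[4.45,0.13,-0.37],[-0.0,-0.0,-3.41]],
19 rows
```

```bash
python3 - <<'E'
from h import *
M=plan([.40,-.28,.32],yaw=45,n=10)
M=plan([.42,.17,.33],yaw=80.2,T=M,n=10)
E
```

```text
[1.0,[3.12,-2.74,-0.89],[-0.01,-0.0,-2.98]],
[1.0,[3.26,-2.58,-0.89],[-0.01,-0.0,-2.98]],
[1.0,[3.39,-2.41,-0.89],[-0.01,-0.0,-2.98]],
[1.0,[3.51,-2.23,-0.89],[-0.01,-0.0,-2.98]],
[1.0,[3.62,-2.04,-0.89],[-0.01,-0.0,-2.98]],
[1.0,[3.72,-1.85,-0.89],[-0.01,-0.0,-2.98]],
[1.0,[3.81,-1.65,-0.89],[-0.01,-0.0,-2.98]],
[1.0,[3.9,-1.45,-0.9],[-0.01,-0.0,-2.98]],
[1.0,[3.97,-1.25,-0.9],[-0.01,-0.0,-2.98]],
[1.0,[4.02,-1.04,-0.9],[-0.01,-0.0,-2.98]],
10 rows
[1.0,[3.32,-3.04,-0.1],[0.0,0.0,-3.52]],
[1.0,[3.5,-2.83,-0.1],[0.0,0.0,-3.52]],
[1.0,[3.67,-2.61,-0.1],[0.0,0.0,-3.52]],
[1.0,[3.82,-2.38,-0.1],[0.0,0.0,-3.52]],
[1.0,[3.96,-2.14,-0.1],[0.0,0.0,-3.52]],
[1.0,[4.09,-1.89,-0.1],[0.0,0.0,-3.52]],
[1.0,[4.2,-1.64,-0.1],[0.0,0.0,-3.52]],
[1.0,[4.29,-1.38,-0.1],[0.0,0.0,-3.52]],
[1.0,[4.36,-1.11,-0.1],[0.0,0.0,-3.52]],
[1.0,[4.43,-0.84,-0.1],[0.0,0.0,-3.52]],
10 rows
```

step_arm --moves '[[1,[3.1,-2.7,-0.9],[0,0,-3]],[1,[3.3,-2.6,-0.9],[0,0,-3]],[1,[3.4,-2.4,-0.9],[0,0,-3]],[1,[3.5,-2.2,-0.9],[0,0,-3]],[1,[3.6,-2.0,-0.9],[0,0,-3]],[1,[3.7,-1.9,-0.9],[0,0,-3]],[1,[3.8,-1.7,-0.9],[0,0,-3]],[1,[3.9,-1.5,-0.9],[0,0,-3]],[1,[4,-1.2,-0.9],[0,0,-3]],[1,[4,-1,-0.9],[0,0,-3]]]'

```text
clock: 1.15
ee_pos: [0.3998, -0.2788, 0.3215]
eef_rot: [-180.0, -0.0, 45.3]
ft_force: [0.6, -0.1, 0.2]
finger_gap: 1.001
```

```bash
python3 - <<'E'
from h import *
p,z,K,c=cam('wrist'); cv2.imwrite('pics/w1.png',p)
p,z,K,c=cam('top'); cv2.imwrite('pics/top1.png',p)
print(get_state()['ee_pos'],get_state()['eef_rot'],get_state()['joints'].round(1))
E
```

```text
[ 0.40143106 -0.27747526  0.32291302] [ 1.79857310e+02 -8.54893080e-02  4.56014105e+01] [-4.100e+01 -1.640e+01  1.079e+02  1.000e-01  8.830e+01  3.400e+00]
```

View pics/w1.png

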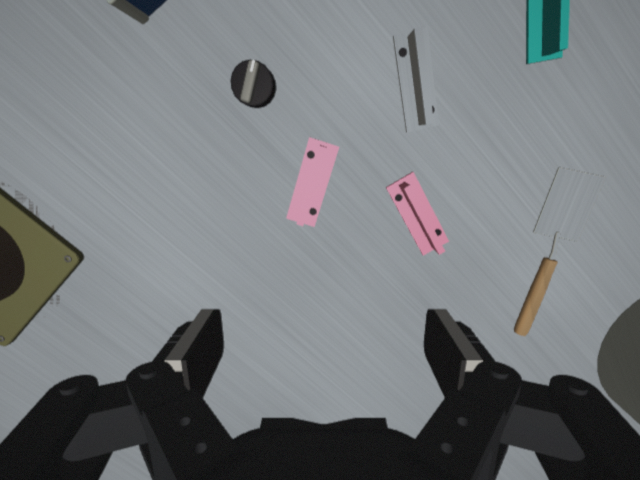

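View pics/top1.png

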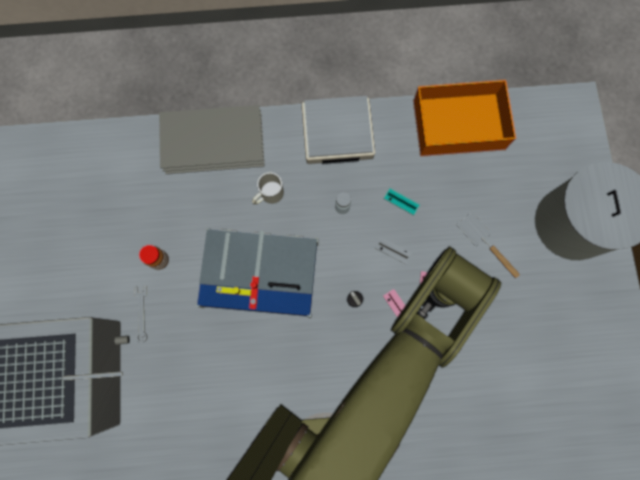

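The wrist view shows the dial (252,83), the steel bracket (415,78), pink brackets (313,182) and (418,213), and the turquoise one (548,30). The area the arm hid earlier is empty, so the fittings are the dial and the steel bracket. Next I hover over the case.

step_arm --moves '[[1,[3.3,-3.0,0],[0,0,-3.5]],[1,[3.5,-2.8,0],[0,0,-3.5]],[1,[3.7,-2.6,0],[0,0,-3.5]],[1,[3.8,-2.4,0],[0,0,-3.5]],[1,[4.0,-2.1,0],[0,0,-3.5]],[1,[4.1,-1.9,0],[0,0,-3.5]],[1,[4.2,-1.6,0],[0,0,-3.5]],[1,[4.3,-1.4,0],[0,0,-3.5]],[1,[4.3,-1.1,0],[0,0,-3.5]],[1,[4.4,-0.8,0],[0,0,-3.5]]]'

```text
clock: 2.25
ee_pos: [0.4193, 0.1694, 0.321]
eef_rot: [180.0, 0.0, 80.3]
ft_force: [0.5, -0.6, 0.8]
finger_gap: 1.004
```

step_arm --moves '[[0.4,[0,0,0],[0,0,0]],[0.4,[0,0,0],[0,0,0]],[0.4,[0,0,0],[0,0,0]]]'

```text
clock: 2.55
ee_pos: [0.4196, 0.1672, 0.3209]
eef_rot: [-180.0, 0.0, 80.1]
ft_force: [0.2, -1.0, 0.3]
finger_gap: 0.517
```

```bash
python3 - <<'E'
from h import *
p,z,K,c=cam('wrist'); cv2.imwrite('pics/w2.png',p)
print(get_state()['ee_pos'],get_state()['eef_rot'],get_state()['joints'].round(1))
E
```

```text
[0.41966182 0.16697112 0.32106719] [-1.79988530e+02  2.94855095e-02  8.00861295e+01] [ 14.9 -21.3 111.8  -0.   89.5  24.8]
```

View pics/w2.png

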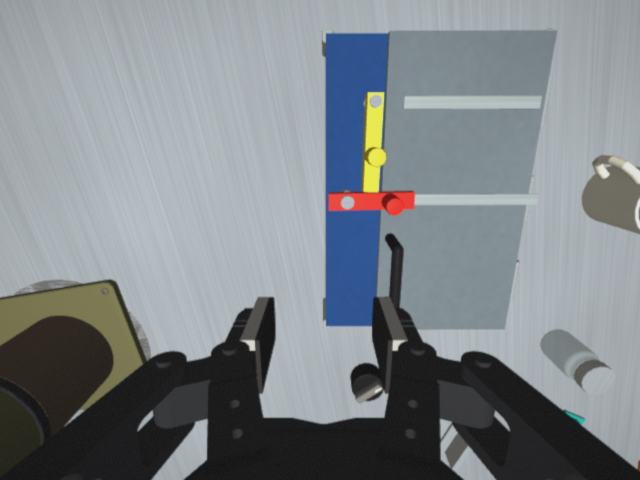

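```bash
python3 - <<'E'
from h import *
p,z,K,c=load('wrist'); P=cloud(z,K,c)
for n,u,v,h in [('kpiv',375.5,101,.094),('kknobtop',375.5,157,.126),('bpiv',347.5,203,.0945),('bknobtop',394,206,.1265),('FL',326,34,.07),('FR',325,326,.07),('BL',556,31,.078),('BR',504,329,.078),('h1',392,238,.123),('nose',373,190,.094)]:
    b=bp(u,v,h,K,c); print(n,b.round(4),w2c_xy(*b[:2]).round(4),P[int(v),int(u)].round(3))
E
```

```text
kpiv [0.4896 0.2665 0.094 ] [-0.0638  0.0971] [0.488 0.266 0.099]
kknobtop [0.4785 0.2158 0.126 ] [-0.0661  0.0452] [0.478 0.216 0.126]
bpiv [0.447  0.1708 0.0945] [-0.0896 -0.0044] [0.446 0.172 0.098]
bknobtop [0.4904 0.1663 0.1265] [-0.046  -0.0015] [0.49  0.166 0.127]
FL [0.4524 0.3381 0.07  ] [-0.1126  0.1613] [0.452 0.338 0.07 ]
FR [0.3954 0.0135 0.07  ] [-0.1138 -0.1682] [0.395 0.014 0.07 ]
BL [0.6732 0.3001 0.078 ] [0.1115 0.1614] [0.672 0.3   0.079]
BR [ 0.6177 -0.0246  0.078 ] [ 0.1118 -0.1681] [ 0.617 -0.024  0.079]
h1 [0.4853 0.1329 0.123 ] [-0.0453 -0.0353] [0.489 0.125 0.098]
nose [0.4758 0.1799 0.094 ] [-0.0627  0.0094] [0.476 0.18  0.094]
```

```bash
sed -i 's/^CYAW=.*/CYAW=-9.75; CC=np.array([.5346,.1568])/' h.py && python3 - <<'E'
from h import *
M=plan([.4783,.2158,.16],yaw=80.2,op=.4)
M=plan([.4783,.2158,.099],yaw=80.2,op=.4,T=M,n=3)
E
```

```text
[0.4,[1.46,1.23,4.03],[-0.0,0.01,-0.03]],
[0.4,[1.46,1.24,4.03],[-0.0,0.01,-0.03]],
[0.4,[1.45,1.24,4.03],[-0.0,0.01,-0.03]],
[0.4,[1.45,1.24,4.03],[-0.0,0.01,-0.03]],
4 rows
[0.4,[-0.0,-0.0,2.03],[0.0,-0.0,-0.0]],
[0.4,[-0.0,-0.0,2.03],[0.0,-0.0,-0.0]],
[0.4,[-0.0,-0.0,2.03],[0.0,-0.0,-0.0]],
3 rows
```

step_arm --moves '[[0.4,[1.46,1.24,4],[0,0,0]],[0.4,[1.46,1.24,4],[0,0,0]],[0.4,[1.46,1.24,4],[0,0,0]],[0.4,[1.46,1.24,4],[0,0,0]],[0.4,[0,0,1],[0,0,0]],[0.4,[0,0,0],[0,0,0]]]'

```text
clock: 3.2
ee_pos: [0.4772, 0.2157, 0.1492]
eef_rot: [-179.8, 0.2, 80.1]
ft_force: [-0.2, -0.3, -0.1]
finger_gap: 0.4
```

```bash
python3 - <<'E'
from h import *
p,z,K,c=cam('wrist'); cv2.imwrite('pics/w3.png',p)
print(get_state()['ee_pos'],get_state()['eef_rot'],get_state()['finger_gap'])
E
```

```text
[0.47833733 0.21621221 0.15165182] [-1.79970102e+02  2.87892845e-02  8.01257822e+01] 0.4039995695593091
```

View pics/w3.png

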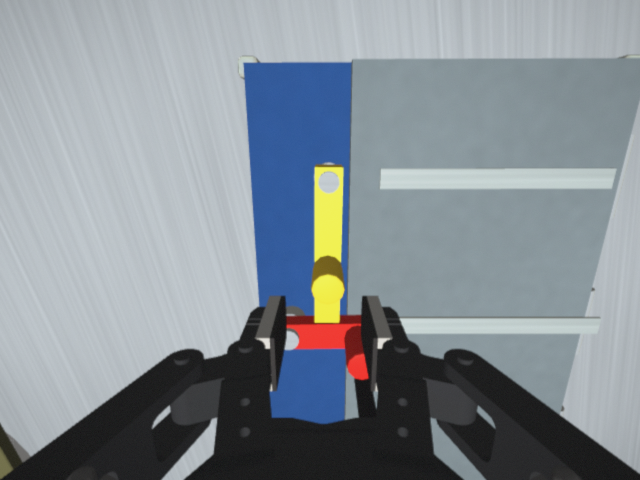

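The knob top sits between the fingers at (328,290), so I descend.

step_arm --moves '[[0.4,[0,0,2.5],[0,0,0]],[0.4,[0,0,2.5],[0,0,0]],[0.4,[0,0,0.2],[0,0,0]],[0.4,[0,0,0],[0,0,0]]]'

```text
clock: 3.65
ee_pos: [0.4791, 0.2172, 0.1014]
eef_rot: [179.9, -0.1, 80.2]
ft_force: [-0.1, 0.4, 0.9]
finger_gap: 0.401
```

step_arm --moves '[[0.4,[0.06,-0.77,0],[0,0,8.5]],[0.4,[0.06,-0.77,0],[0,0,8.5]],[0.4,[0.06,-0.77,0],[0,0,8.5]],[0.4,[0,0,0],[0,0,0]]]'

```text
clock: 4.05
ee_pos: [0.4583, 0.2269, 0.1023]
eef_rot: [179.8, -0.2, 54.8]
ft_force: [-0.1, -0.7, 0.9]
finger_gap: 0.4
```

step_arm --moves '[[0.4,[0.06,-0.77,0],[0,0,8.5]],[0.4,[0.06,-0.77,0],[0,0,8.5]],[0.4,[0.06,-0.77,0],[0,0,8.5]],[0.4,[0.06,-0.77,0],[0,0,8.5]],[0.4,[0.06,-0.77,0],[0,0,8.5]],[0.4,[0.06,-0.77,0],[0,0,8.5]],[0.4,[0.06,-0.77,0],[0,0,8.5]],[0.4,[0,0,0],[0,0,0]]]'

```text
clock: 4.85
ee_pos: [0.4367, 0.2741, 0.1014]
eef_rot: [-179.9, -0.2, -4.6]
ft_force: [0.0, -0.0, -0.2]
finger_gap: 0.397
```

```bash
python3 - <<'E'
from h import *
p,z,K,c=cam('wrist'); cv2.imwrite('pics/w4.png',p)
print(get_state()['ee_pos'],get_state()['eef_rot'],get_state()['ft_force'])
E
```

```text
[0.43637082 0.2737729  0.10100617] [-1.79916105e+02 -1.21155635e-01 -4.45225762e+00] [-0.13418304  0.51142956  0.30237511]
```

View pics/w4.png

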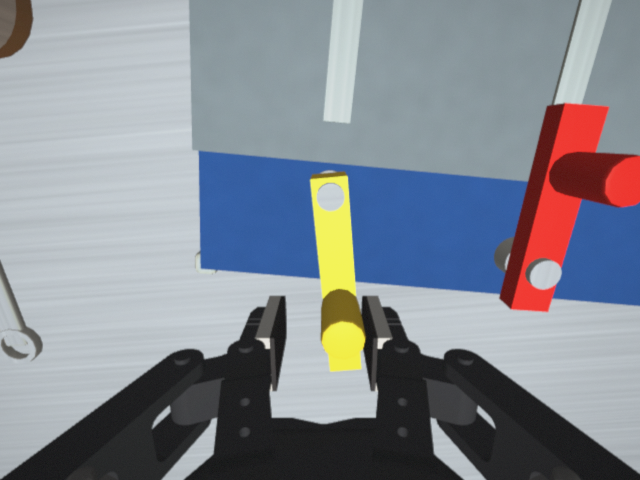

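The keeper juts out about 80°, with its pivot at (330,197) and knob at (343,320). Next is the turnbutton.

```bash
python3 - <<'E'
from h import *
M=plan([.4363,.2738,.18],yaw=-4.5,op=.4,n=2)
M=plan([.4903,.166,.15],yaw=-9.75,op=.4,T=M,n=4)
M=plan([.4903,.166,.101],yaw=-9.75,op=.4,T=M,n=2)
E
```

```text
[0.4,[0.0,-0.01,-3.95],[-0.04,-0.06,0.02]],
[0.4,[0.0,-0.0,-3.95],[-0.04,-0.06,0.02]],
2 rows
[0.4,[1.56,2.58,0.75],[0.0,-0.0,1.31]],
[0.4,[1.62,2.54,0.75],[0.0,-0.0,1.31]],
[0.4,[1.67,2.51,0.75],[0.0,-0.0,1.31]],
[0.4,[1.73,2.47,0.75],[0.0,-0.0,1.31]],
4 rows
[0.4,[-0.0,-0.0,2.45],[0.0,-0.0,-0.0]],
[0.4,[-0.0,-0.0,2.45],[0.0,-0.0,-0.0]],
2 rows
```

step_arm --moves '[[0.4,[0,0,-4],[0,0,0]],[0.4,[0,0,-4],[0,0,0]],[0.4,[1.56,2.58,0.75],[0,0,1.3]],[0.4,[1.62,2.54,0.75],[0,0,1.3]],[0.4,[1.67,2.51,0.75],[0,0,1.3]],[0.4,[1.73,2.47,0.75],[0,0,1.3]],[0.4,[0,0,0],[0,0,0]]]'

```text
clock: 5.6
ee_pos: [0.4896, 0.1624, 0.1489]
eef_rot: [179.9, 0.0, -10.0]
ft_force: [-0.3, 0.3, 0.1]
finger_gap: 0.4
```

```bash
python3 - <<'E'
from h import *
p,z,K,c=cam('wrist'); cv2.imwrite('pics/w5.png',p)
print(get_state()['ee_pos'],get_state()['eef_rot'],get_state()['ft_force'])
E
```

```text
[0.48925086 0.16378116 0.14938612] [-1.79992635e+02  3.05054774e-02 -9.92658410e+00] [-0.23379258  0.38465563 -0.68476173]
```

View pics/w5.png

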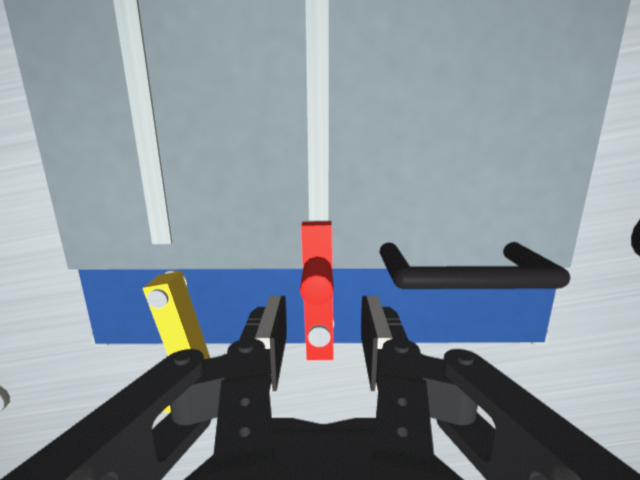

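step_arm --moves '[[0.33,[0,-0.1,1],[0,0,0]],[0.33,[0,0,0],[0,0,0]],[0.33,[0,0,2],[0,0,0]],[0.33,[0,0,1.8],[0,0,0]],[0.33,[0,0,0],[0,0,0]],[0.33,[-0.05,-0.67,0],[0,0,-8.5]],[0.33,[-0.05,-0.67,0],[0,0,-8.5]],[0.33,[-0.05,-0.67,0],[0,0,-8.5]],[0.33,[0,0,0],[0,0,0]]]'

```text
clock: 6.55
ee_pos: [0.4881, 0.1872, 0.1021]
eef_rot: [-180.0, -0.0, 15.6]
ft_force: [-0.5, 1.1, -0.5]
finger_gap: 0.325
```

step_arm --moves '[[0.33,[-0.05,-0.67,0],[0,0,-8.5]],[0.33,[-0.05,-0.67,0],[0,0,-8.5]],[0.33,[-0.05,-0.67,0],[0,0,-8.5]],[0.33,[-0.05,-0.67,0],[0,0,-8.5]],[0.33,[-0.05,-0.67,0],[0,0,-8.5]],[0.33,[-0.05,-0.67,0],[0,0,-8.5]],[0.33,[-0.05,-0.67,0],[0,0,-8.5]],[0.33,[0,0,0],[0,0,0]],[0.33,[0,0,0],[0,0,0]]]'

```text
clock: 7.45
ee_pos: [0.4565, 0.2182, 0.1021]
eef_rot: [180.0, -0.1, 74.8]
ft_force: [-0.6, 0.2, 0.8]
finger_gap: 0.332
```

```bash
python3 - <<'E'
from h import *
p,z,K,c=cam('wrist'); cv2.imwrite('pics/w6.png',p)
print(get_state()['ee_pos'],get_state()['eef_rot'],get_state()['ft_force'])
E
```

```text
[0.45648659 0.21807207 0.10188999] [ 1.79965092e+02 -3.99128699e-02  7.48286477e+01] [-0.60145085  0.02944942  0.13984413]
```

View pics/w6.png

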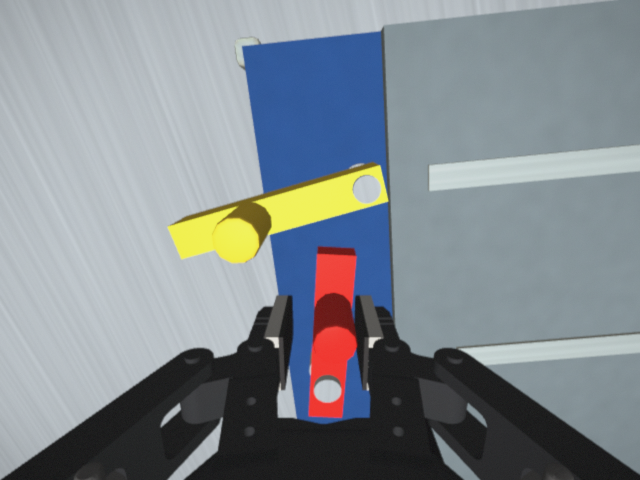

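The turnbutton lies along the front (pivot (328,390), knob (338,340)), clear of the lid edge. Next is the handle.

```bash
python3 - <<'E'
from h import *
T,s=pose()
M=plan([T[0,3],T[1,3],.19],yaw=75,op=.4,n=2)
M=plan([.4798,.0799,.16],yaw=80.2,op=.5,T=M,n=4)
M=plan([.4798,.0799,.104],yaw=80.2,op=.5,T=M,n=2)
a0=np.degrees(np.arctan2(.053,.151)); r=.160; prev=None
for th in range(0,99,7):
    a=np.radians(th+a0); q=np.array([.110-r*np.cos(a),.07+r*np.sin(a)])
    if prev is not None: print(th,((q-prev)*100).round(2), q.round(3))
    prev=q
E
```

```text
[0.4,[0.0,0.0,-4.41],[0.02,-0.02,-0.09]],
[0.4,[0.0,0.0,-4.41],[0.02,-0.02,-0.09]],
2 rows
[0.5,[-3.19,1.46,0.75],[0.0,0.0,-1.3]],
[0.5,[-3.22,1.38,0.75],[0.0,0.0,-1.3]],
[0.5,[-3.25,1.31,0.75],[0.0,0.0,-1.3]],
[0.5,[-3.28,1.24,0.75],[0.0,0.0,-1.3]],
4 rows
[0.5,[-0.0,-0.0,2.8],[-0.0,-0.0,0.0]],
[0.5,[-0.0,-0.0,2.8],[-0.0,-0.0,0.0]],
2 rows
7 [0.76 1.8 ] [-0.033  0.141]
14 [0.97 1.69] [-0.024  0.158]
21 [1.17 1.56] [-0.012  0.174]
28 [1.35 1.41] [0.002 0.188]
35 [1.51 1.23] [0.017 0.2  ]
42 [1.65 1.04] [0.033 0.21 ]
49 [1.77 0.83] [0.051 0.219]
56 [1.86 0.61] [0.07  0.225]
63 [1.92 0.38] [0.089 0.229]
70 [1.95 0.14] [0.108 0.23 ]
77 [ 1.95 -0.1 ] [0.128 0.229]
84 [ 1.92 -0.33] [0.147 0.226]
91 [ 1.87 -0.57] [0.166 0.22 ]
98 [ 1.79 -0.79] [0.183 0.212]
```

step_arm --moves '[[0.4,[0,0,-4.4],[0,0,0]],[0.4,[0,0,-4.4],[0,0,0]],[0.5,[-3.2,1.46,0.75],[0,0,-1.3]],[0.5,[-3.22,1.38,0.75],[0,0,-1.3]],[0.5,[-3.25,1.3,0.75],[0,0,-1.3]],[0.5,[-3.28,1.24,0.75],[0,0,-1.3]],[0.5,[0,0,0],[0,0,0]]]'

```text
clock: 8.2
ee_pos: [0.4793, 0.0765, 0.1584]
eef_rot: [-179.9, 0.1, 79.8]
ft_force: [-0.6, 0.2, 0.1]
finger_gap: 0.497
```

```bash
python3 - <<'E'
from h import *
p,z,K,c=cam('wrist'); cv2.imwrite('pics/w7.png',p)
print(get_state()['ee_pos'],get_state()['eef_rot'],get_state()['ft_force'])
E
```

```text
[0.47941555 0.07806043 0.15891426] [-1.79937331e+02 -4.55174039e-03  7.98841815e+01] [ 0.07768153  0.11701058 -0.15768463]
```

View pics/w7.png

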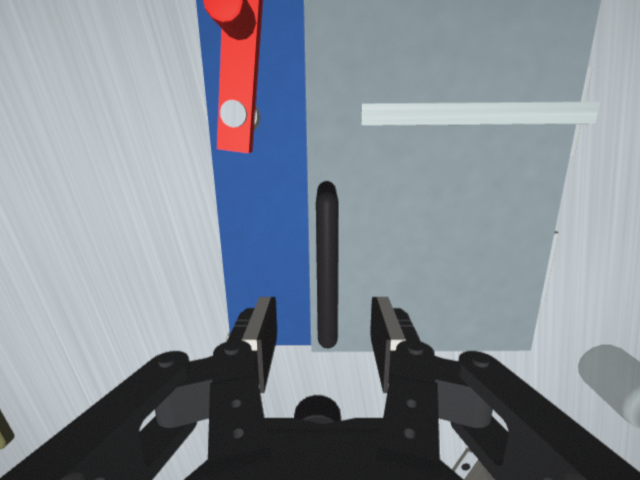

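The bar lies midway between the fingers, at column 327. I descend and grip it lightly.

step_arm --moves '[[0.5,[0,0,2.8],[0,0,0]],[0.5,[0,0,2.7],[0,0,0]],[0.5,[0,0,0],[0,0,0]],[0,[0,0,0],[0,0,0]],[0,[0,0,0],[0,0,0]],[0,[0,0,0],[0,0,0]],[0,[0,0,0],[0,0,0]]]' --squeeze 25

```text
clock: 8.95
ee_pos: [0.4821, 0.0799, 0.1067]
eef_rot: [179.6, -0.1, 80.2]
ft_force: [5.0, 1.2, -3.1]
finger_gap: 0.127
```

step_arm --moves '[[0,[0,0.76,-1.8],[0,0,0]],[0,[0,0.97,-1.69],[0,0,0]],[0,[0,1.17,-1.56],[0,0,0]],[0,[0,0,0],[0,0,0]]]'

```text
clock: 9.35
ee_pos: [0.5101, 0.075, 0.1584]
eef_rot: [179.7, -0.1, 80.2]
ft_force: [-2.4, 1.8, 1.1]
finger_gap: 0.124
```

step_arm --moves '[[0,[0,1.35,-1.41],[0,0,0]],[0,[0,1.51,-1.23],[0,0,0]],[0,[0,1.65,-1.04],[0,0,0]],[0,[0,1.77,-0.83],[0,0,0]],[0,[0,1.86,-0.61],[0,0,0]],[0,[0,0,0],[0,0,0]]]'

```text
clock: 9.95
ee_pos: [0.5903, 0.0612, 0.2093]
eef_rot: [179.7, -0.1, 80.2]
ft_force: [-2.7, 1.6, 8.2]
finger_gap: 0.127
```

step_arm --moves '[[0,[0,1.92,-0.38],[0,0,0]],[0,[0,1.95,-0.14],[0,0,0]],[0,[0,1.95,0.1],[0,0,0]],[0,[0,1.92,0.33],[0,0,0]],[0,[0,1.87,0.57],[0,0,0]],[0,[0,0,0],[0,0,0]]]'

```text
clock: 10.55
ee_pos: [0.6846, 0.0449, 0.2015]
eef_rot: [179.8, -0.1, 80.2]
ft_force: [2.4, 2.2, 2.7]
finger_gap: 0.129
```

```bash
python3 - <<'E'
from h import *
p,z,K,c=cam('side'); cv2.imwrite('pics/s2.png',p)
print(get_state()['ee_pos'],w2c_xy(*get_state()['ee_pos'][:2]),get_state()['ft_force'])
E
```

```text
[0.68390235 0.04501893 0.20179269] [ 0.1660759  -0.08488223] [1.85906395 2.00446696 1.92756707]
```

View pics/s2.png

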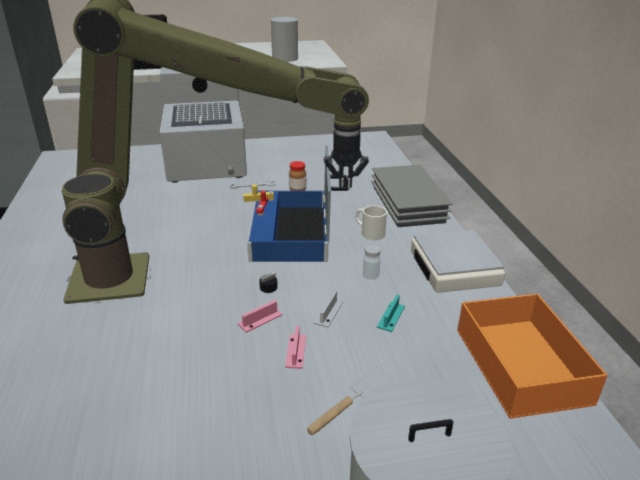

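The lid stands upright (about 91°) and the cavity is empty. I release the handle and go to the dial.

step_arm --moves '[[0.3,[0,0,0],[0,0,0]],[0.3,[0,0,0],[0,0,0]],[0.3,[0,0,-2],[0,0,0]],[0.3,[0,0,-4],[0,0,0]],[0.3,[0,0,-4],[0,0,0]],[0.6,[0,-2,-2],[0,0,0]],[1,[-4,-2,0],[0,0,0]],[1,[-4,-3,0],[0,0,0]],[1,[-4,-3,0],[0,0,0]],[1,[-4,-3,0],[0,0,0]]]'

```text
clock: 11.6
ee_pos: [0.5252, -0.092, 0.3208]
eef_rot: [-180.0, 0.0, 80.3]
ft_force: [0.8, -1.6, 0.1]
finger_gap: 0.999
```

```bash
python3 - <<'E'
from h import *
M=plan([.43,-.20,.25],yaw=80,op=1)
E
```

```text
[1,[-3.06,-1.89,1.77],[-0.01,0.01,0.07]],
[1,[-3.07,-1.89,1.77],[-0.01,0.01,0.07]],
[1,[-3.07,-1.88,1.77],[-0.01,0.01,0.07]],
[1,[-3.07,-1.88,1.77],[-0.01,0.01,0.07]],
4 rows
```

step_arm --moves '[[1,[-3,-1.9,1.8],[0,0,0]],[1,[-3,-1.9,1.8],[0,0,0]],[1,[-3,-1.9,1.8],[0,0,0]],[1,[-3,-1.9,1.8],[0,0,0]],[1,[0,0,0],[0,0,0]]]'

```text
clock: 12.1
ee_pos: [0.4282, -0.1976, 0.2456]
eef_rot: [-179.7, -0.0, 80.0]
ft_force: [-0.5, 0.9, 0.0]
finger_gap: 1.003
```

```bash
python3 - <<'E'
from h import *
p,z,K,c=cam('wrist'); cv2.imwrite('pics/w8.png',p)
print(get_state()['ee_pos'],get_state()['eef_rot'],get_state()['ft_force'])
E
```

```text
[ 0.42998558 -0.19690583  0.24733783] [-1.79827609e+02 -4.98337612e-02  8.00287019e+01] [ 0.28975457 -0.21586715  0.4475885 ]
```

View pics/w8.png

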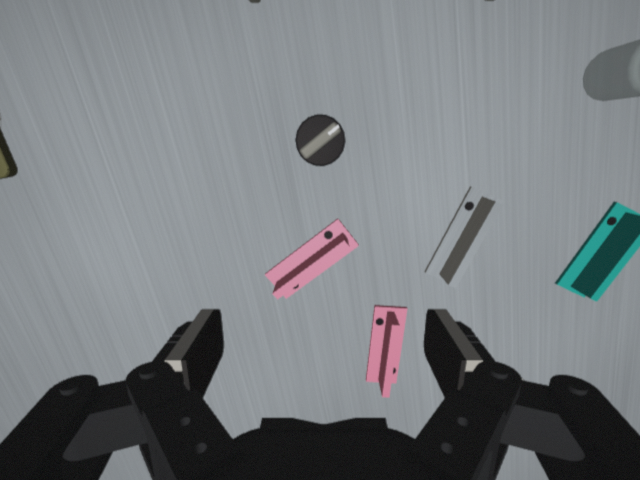

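```bash
python3 - <<'E'
from h import *
p,z,K,c=load('wrist'); P=cloud(z,K,c)
a,b=bp(303,156,.044,K,c),bp(338,127,.044,K,c); print('ridge mid',(a+b)/2)
print('body',bp(320,140,.02,K,c), np.linalg.norm(a-b))
m=(P[...,2]>.024)&(P[...,2]<.05)
m[:180]&=True
for n,(u0,v0,u1,v1) in dict(dial=(290,105,350,175),br=(420,180,500,290)).items():
    mm=np.zeros_like(m); mm[v0:v1,u0:u1]=m[v0:v1,u0:u1]; Q=P[mm]; print(n,len(Q),Q.mean(0).round(4),Q.min(0).round(3),Q.max(0).round(3))
    if n=='br': print(cv2.minAreaRect((Q[:,:2]*1000).astype(np.float32)))
cv2.imwrite('pics/w8c.png',cv2.resize(p[170:300,250:520],None,fx=2.9,fy=2.9,interpolation=cv2.INTER_CUBIC))
E
```

```text
ridge mid [ 0.4371481  -0.12604962  0.044     ]
body [ 0.43673453 -0.12462308  0.02      ] 0.042559410888339255
dial 2021 [ 0.437  -0.1249  0.0345] [ 0.412 -0.15   0.027] [ 0.461 -0.101  0.047]
br 1366 [ 0.5777 -0.2567  0.0352] [ 0.548 -0.303  0.024] [ 0.605 -0.214  0.041]
((578.46044921875, -258.57720947265625), (99.7625503540039, 10.66504955291748), 57.4769172668457)
```

View pics/w8c.png

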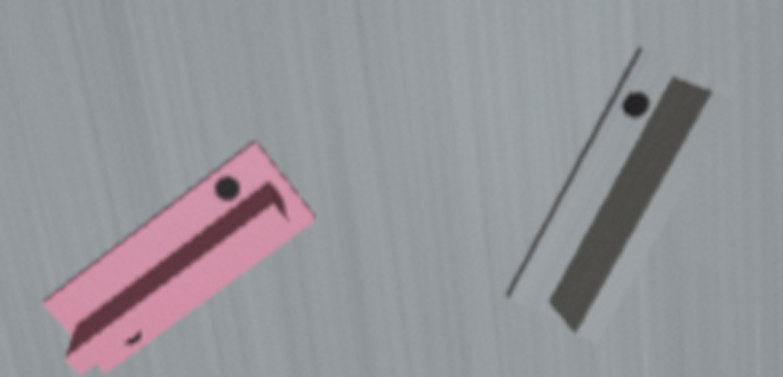

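```bash
python3 - <<'E'
from h import *
M=plan([.437,-.125,.10],yaw=80,op=1,n=4)
M=plan([.437,-.125,.005],yaw=80,op=1,T=M,n=4)
E
```

```text
[1,[1.8,-0.13,3.69],[-0.04,-0.01,0.01]],
[1,[1.8,-0.13,3.68],[-0.04,-0.01,0.01]],
[1,[1.8,-0.13,3.68],[-0.04,-0.01,0.01]],
[1,[1.8,-0.14,3.68],[-0.04,-0.01,0.01]],
4 rows
[1,[-0.0,-0.0,2.37],[0.0,-0.0,0.0]],
[1,[-0.0,-0.0,2.37],[0.0,-0.0,0.0]],
[1,[-0.0,-0.0,2.37],[0.0,-0.0,0.0]],
[1,[-0.0,-0.0,2.37],[0.0,-0.0,0.0]],
4 rows
```

step_arm --moves '[[1,[1.8,-0.14,3.7],[0,0,0]],[1,[1.8,-0.14,3.7],[0,0,0]],[1,[1.8,-0.14,3.7],[0,0,0]],[1,[1.8,-0.14,3.7],[0,0,0]],[1,[0,0,2.5],[0,0,0]],[1,[0,0,2.5],[0,0,0]],[1,[0,0,2.5],[0,0,0]],[1,[0,0,1.9],[0,0,0]],[1,[0,0,0],[0,0,0]]]'

```text
clock: 13.05
ee_pos: [0.4375, -0.123, 0.0051]
eef_rot: [-179.7, -0.1, 80.3]
ft_force: [-0.9, -0.5, -0.1]
finger_gap: 0.998
```

step_arm --moves '[[0,[0,0,0],[0,0,0]],[0,[0,0,0],[0,0,0]],[0,[0,0,0],[0,0,0]],[0,[0,0,0],[0,0,0]],[0,[0,0,-2],[0,0,0]],[0,[0,0,-4],[0,0,0]],[0,[0,0,-5],[0,0,0]],[0,[0,0,-5],[0,0,0]],[0,[0,0,0],[0,0,0]]]' --squeeze 40

```text
clock: 13.95
ee_pos: [0.4437, -0.1266, 0.1764]
eef_rot: [179.1, 0.2, 80.2]
ft_force: [0.5, -1.1, -0.9]
finger_gap: 0.57
```

```bash
python3 - <<'E'
from h import *
p,z,K,c=cam('wrist'); cv2.imwrite('pics/w9.png',p)
print(get_state()['ee_pos'],get_state()['eef_rot'],get_state()['finger_gap'])
t=c2w_xy(.031,-.09); print(t)
T,s=pose()
M=plan([t[0],t[1],.19],yaw=80.2,op=0,n=6)
M=plan([t[0],t[1],.016],yaw=80.2,op=0,T=M,n=5)
E
```

```text
[ 0.44174416 -0.12578213  0.1723774 ] [1.79423725e+02 1.31851244e-01 8.02203413e+01] 0.5673664698358731
[0.54991078 0.06285012]
[0,[3.4,1.25,-0.29],[0.1,0.02,0.0]],
[0,[3.4,1.24,-0.29],[0.1,0.02,0.0]],
[0,[3.4,1.24,-0.29],[0.1,0.02,0.0]],
[0,[3.4,1.24,-0.29],[0.1,0.02,0.0]],
[0,[3.4,1.24,-0.29],[0.1,0.02,0.0]],
[0,[3.4,1.24,-0.29],[0.1,0.02,0.0]],
6 rows
[0,[-0.0,-0.0,3.48],[-0.0,0.0,0.0]],
[0,[-0.0,-0.0,3.48],[-0.0,0.0,0.0]],
[0,[-0.0,-0.0,3.48],[-0.0,0.0,0.0]],
[0,[-0.0,-0.0,3.48],[-0.0,0.0,0.0]],
[0,[-0.0,-0.0,3.48],[-0.0,0.0,0.0]],
5 rows
```

View pics/w9.png

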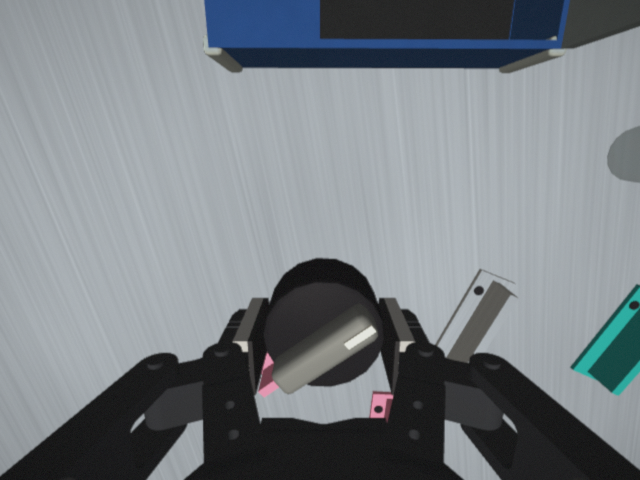

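The dial is held, centred at (323,320). I carry it to the cavity.

step_arm --moves '[[0,[3.4,1.24,-0.3],[0,0,0]],[0,[3.4,1.24,-0.3],[0,0,0]],[0,[3.4,1.24,-0.3],[0,0,0]],[0,[3.4,1.24,-0.3],[0,0,0]],[0,[3.4,1.24,-0.3],[0,0,0]],[0,[3.4,1.24,-0.3],[0,0,0]],[0,[0,0,0],[0,0,0]]]'

```text
clock: 14.7
ee_pos: [0.5475, 0.0668, 0.1836]
eef_rot: [-179.9, -0.0, 80.4]
ft_force: [1.3, -0.8, -1.8]
finger_gap: 0.567
```

```bash
python3 - <<'E'
from h import *
p,z,K,c=cam('wrist'); cv2.imwrite('pics/w10.png',p)
s=get_state(); print(s['ee_pos'],w2c_xy(*s['ee_pos'][:2]),s['finger_gap'])
E
```

```text
[0.54649087 0.06524899 0.18317942] [ 0.02722324 -0.08821494] 0.5706577791205251
```

View pics/w10.png

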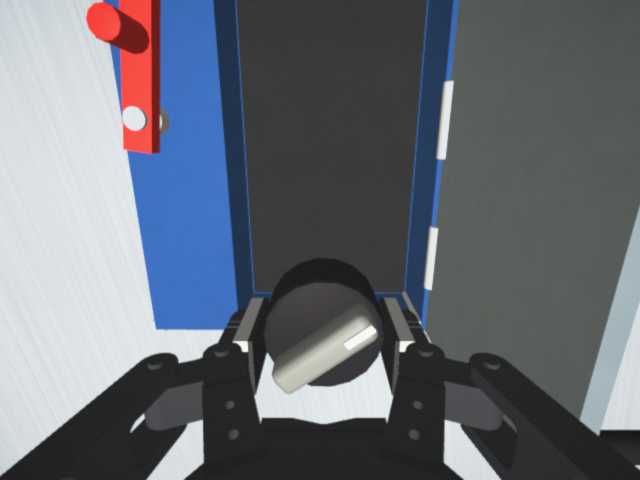

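step_arm --moves '[[0,[0,0.1,4],[0,0,0]],[0,[0,0.1,4],[0,0,0]],[0,[0,0,4],[0,0,0]],[0,[0,0,3],[0,0,0]],[0,[0,0,1.7],[0,0,0]],[0,[0,0,0],[0,0,0]]]'

```text
clock: 15.35
ee_pos: [0.5461, 0.0625, 0.0153]
eef_rot: [-179.7, 0.1, 80.2]
ft_force: [0.1, -0.5, -2.0]
finger_gap: 0.572
```

step_arm --moves '[[0.75,[0,0,0],[0,0,0]],[0.75,[0,0,0],[0,0,0]],[0.75,[0,0,0],[0,0,0]],[0.75,[0,0,-3],[0,0,0]],[0.75,[0,0,-5],[0,0,0]],[0.75,[0,0,-5],[0,0,0]],[0.75,[0,0,-5],[0,0,0]],[0.75,[0,0,0],[0,0,0]]]'

```text
clock: 16.15
ee_pos: [0.5538, 0.0635, 0.2084]
eef_rot: [179.0, -0.2, 80.2]
ft_force: [0.2, -0.8, 0.1]
finger_gap: 0.755
```

```bash
python3 - <<'E'
from h import *
p,z,K,c=cam('wrist'); cv2.imwrite('pics/w11.png',p)
s=get_state(); print(s['ee_pos'],w2c_xy(*s['ee_pos'][:2]),s['finger_gap'])
M=plan([.50,-.12,.26],yaw=57.5,op=1,n=7)
M=plan([.545,-.305,.26],yaw=57.5,op=.7,T=M,n=5)
E
```

```text
[0.55185958 0.06346523 0.20418872] [ 0.03281649 -0.08906375] 0.7488754907377683
[1,[-2.71,-0.28,-0.81],[0.08,-0.03,3.25]],
[1,[-2.72,-0.12,-0.8],[0.08,-0.03,3.25]],
[1,[-2.72,0.03,-0.8],[0.08,-0.03,3.25]],
[1,[-2.72,0.18,-0.8],[0.08,-0.03,3.25]],
[1,[-2.7,0.33,-0.8],[0.08,-0.03,3.25]],
[1,[-2.68,0.49,-0.8],[0.08,-0.03,3.25]],
[1,[-2.65,0.64,-0.8],[0.08,-0.03,3.25]],
7 rows
[0.7,[-2.64,2.75,-0.0],[0.0,0.0,0.0]],
[0.7,[-2.64,2.75,-0.0],[0.0,0.0,0.0]],
[0.7,[-2.64,2.75,-0.0],[0.0,0.0,0.0]],
[0.7,[-2.64,2.75,-0.0],[0.0,0.0,0.0]],
[0.7,[-2.64,2.75,-0.0],[0.0,0.0,0.0]],
5 rows
```

View pics/w11.png

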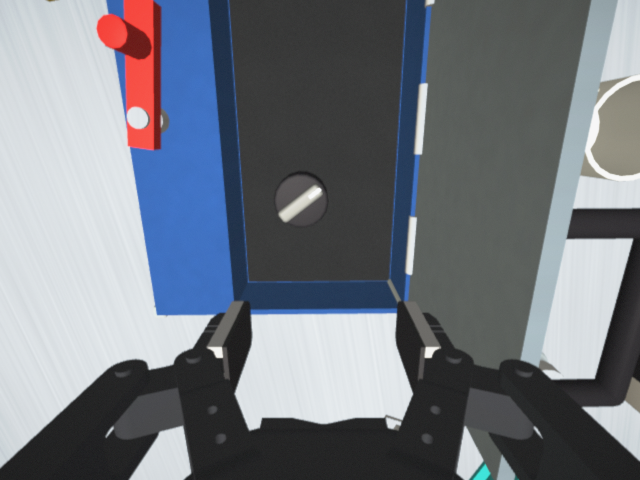

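The dial sits upright in the cavity at (301,199). Next is the steel bracket.

step_arm --moves '[[0.7,[-2.7,-0.3,-0.8],[0,0,3.25]],[0.7,[-2.7,-0.1,-0.8],[0,0,3.25]],[0.7,[-2.7,0,-0.8],[0,0,3.25]],[0.7,[-2.7,0.2,-0.8],[0,0,3.25]],[0.7,[-2.7,0.3,-0.8],[0,0,3.25]],[0.7,[-2.7,0.5,-0.8],[0,0,3.25]],[0.7,[-2.7,0.6,-0.8],[0,0,3.25]]]'

```text
clock: 16.9
ee_pos: [0.4955, -0.1205, 0.2526]
eef_rot: [-179.8, 0.0, 57.3]
ft_force: [0.0, 0.3, -0.3]
finger_gap: 0.699
```

step_arm --moves '[[0.7,[-2.65,2.75,0],[0,0,0]],[0.7,[-2.65,2.75,0],[0,0,0]],[0.7,[-2.65,2.75,0],[0,0,0]],[0.7,[-2.65,2.75,0],[0,0,0]],[0.7,[-2.65,2.75,0],[0,0,0]],[0.7,[0,0,0],[0,0,0]]]'

```text
clock: 17.5
ee_pos: [0.5407, -0.3088, 0.2514]
eef_rot: [-179.8, 0.1, 57.3]
ft_force: [-0.2, 0.6, -1.2]
finger_gap: 0.702
```

```bash
python3 - <<'E'
from h import *
p,z,K,c=cam('wrist'); cv2.imwrite('pics/w12.png',p)
s=get_state(); print(s['ee_pos'],s['eef_rot'])
P=cloud(z,K,c)
m=((P[...,2]>.015)&(P[...,2]<.05)&(abs(P[...,0]-.5785)<.07)&(abs(P[...,1]+.2586)<.07)).astype(np.uint8)
n,l,st,ce=cv2.connectedComponentsWithStats(m)
for i in range(1,n):
    if st[i,4]>200:
        Q=P[l==i]; print(ce[i],st[i,4],cv2.minAreaRect((Q[:,:2]*1000).astype(np.float32)),Q[:,2].max())
E
```

```text
[ 0.54057311 -0.30676072  0.25165533] [-1.79779035e+02 -9.46961385e-03  5.73215298e+01]
[328.00212993 149.1256656 ] 939 ((578.5361938476562, -258.5960998535156), (99.49051666259766, 8.2609281539917), 57.35292053222656) 0.04053452199394336
```

View pics/w12.png

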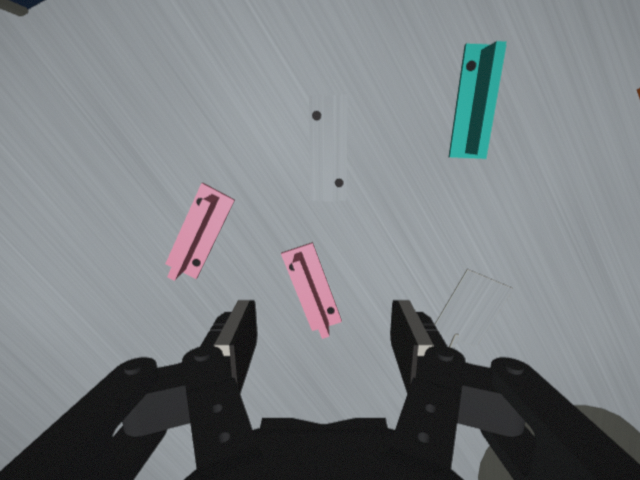

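The steel bracket is at (328,149), unmoved, between the pink ones (200,230) and (310,290) and the turquoise one (478,100). Web height and length fit the description.

```bash
python3 - <<'E'
from h import *
M=plan([.5785,-.2586,.10],yaw=57.4,op=.6,n=4)
M=plan([.5785,-.2586,.011],yaw=57.4,op=.6,T=M,n=3)
E
```

```text
[0.6,[1.52,0.16,3.79],[-0.06,-0.0,-0.02]],
[0.6,[1.52,0.16,3.79],[-0.06,-0.0,-0.02]],
[0.6,[1.52,0.16,3.79],[-0.06,-0.0,-0.02]],
[0.6,[1.53,0.15,3.79],[-0.06,-0.0,-0.02]],
4 rows
[0.6,[-0.0,-0.0,2.97],[-0.0,-0.0,0.0]],
[0.6,[-0.0,-0.0,2.97],[-0.0,-0.0,0.0]],
[0.6,[-0.0,-0.0,2.97],[-0.0,-0.0,0.0]],
3 rows
```

step_arm --moves '[[0.6,[1.5,0.16,3.8],[0,0,0]],[0.6,[1.5,0.16,3.8],[0,0,0]],[0.6,[1.5,0.16,3.8],[0,0,0]],[0.6,[1.5,0.16,3.8],[0,0,0]],[0.6,[0,0,3],[0,0,0]],[0.6,[0,0,3],[0,0,0]],[0.6,[0,0,2.9],[0,0,0]],[0.6,[0,0,0],[0,0,0]],[0.6,[0,0,0],[0,0,0]]]'

```text
clock: 18.45
ee_pos: [0.5782, -0.257, 0.0126]
eef_rot: [-179.9, 0.0, 57.5]
ft_force: [-0.3, 0.1, 0.7]
finger_gap: 0.596
```

step_arm --moves '[[0,[0,0,0],[0,0,0]],[0,[0,0,0],[0,0,0]],[0,[0,0,0],[0,0,0]],[0,[0,0,0],[0,0,0]],[0,[0,0,0],[0,0,0]],[0,[0,0,-2],[0,0,0]],[0,[0,0,-4],[0,0,0]],[0,[0,0,-5],[0,0,0]],[0,[0,0,-5],[0,0,0]],[0,[0,0,-2],[0,0,0]]]' --squeeze 50

```text
clock: 19.45
ee_pos: [0.581, -0.2594, 0.1996]
eef_rot: [179.5, -0.0, 57.5]
ft_force: [1.0, -0.6, -1.2]
finger_gap: 0.094
```

```bash
python3 - <<'E'
from h import *
p,z,K,c=cam('wrist'); cv2.imwrite('pics/w13.png',p)
s=get_state(); print(s['ee_pos'],s['eef_rot'],s['finger_gap'])
t=c2w_xy(.031,.06); print(t)
M=plan([.53,-.06,.2],yaw=80.2,op=0,n=5)
M=plan([t[0],t[1],.2],yaw=80.2,op=0,T=M,n=7)
E
```

```text
[ 0.58191939 -0.25986102  0.20179965] [ 1.79315025e+02 -4.25398967e-02  5.74789735e+01] 0.09076322891336092
[0.57531321 0.21068353]
[0,[2.81,-3.02,0.0],[0.14,0.02,-4.54]],
[0,[3.04,-2.79,0.01],[0.14,0.02,-4.54]],
[0,[3.25,-2.54,0.02],[0.14,0.02,-4.54]],
[0,[3.45,-2.28,0.02],[0.14,0.02,-4.54]],
[0,[3.62,-2.0,0.03],[0.14,0.02,-4.54]],
5 rows
[0,[3.92,-0.02,0.0],[0.0,0.0,0.0]],
[0,[3.92,-0.02,0.0],[0.0,0.0,0.0]],
[0,[3.92,-0.02,0.0],[0.0,0.0,0.0]],
[0,[3.92,-0.02,0.0],[0.0,0.0,0.0]],
[0,[3.92,-0.02,0.0],[0.0,0.0,0.0]],
[0,[3.92,-0.02,0.0],[0.0,0.0,0.0]],
[0,[3.92,-0.02,0.0],[0.0,0.0,0.0]],
7 rows
```

View pics/w13.png

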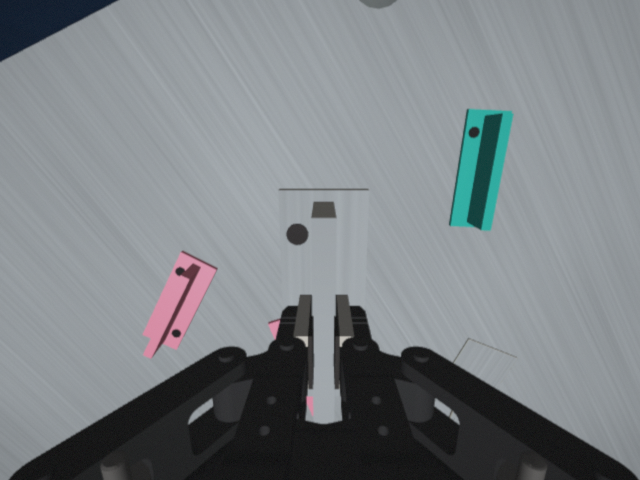

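The bracket is held level, its plate at (323,250).

step_arm --moves '[[0,[2.8,-3,0],[0,0,-4.5]],[0,[3,-2.8,0],[0,0,-4.5]],[0,[3.3,-2.5,0],[0,0,-4.5]],[0,[3.5,-2.3,0],[0,0,-4.5]],[0,[3.6,-2,0],[0,0,-4.5]],[0,[0,0,0],[0,0,0]]]'

```text
clock: 20.1
ee_pos: [0.5254, -0.0542, 0.1908]
eef_rot: [-179.8, -0.1, 80.3]
ft_force: [-0.3, -0.9, -2.3]
finger_gap: 0.091
```

step_arm --moves '[[0,[3.9,0,0],[0,0,0]],[0,[3.9,0,0],[0,0,0]],[0,[3.9,0,0],[0,0,0]],[0,[3.9,0,0],[0,0,0]],[0,[3.9,0,0],[0,0,0]],[0,[3.9,0,0],[0,0,0]],[0,[3.9,0,0],[0,0,0]],[0,[0,0,0],[0,0,0]]]'

```text
clock: 20.9
ee_pos: [0.575, 0.2138, 0.1912]
eef_rot: [-179.9, -0.0, 80.2]
ft_force: [0.4, 0.9, -2.4]
finger_gap: 0.092
```

```bash
python3 - <<'E'
from h import *
p,z,K,c=cam('wrist'); cv2.imwrite('pics/w14.png',p)
s=get_state(); print(s['ee_pos'],w2c_xy(*s['ee_pos'][:2]),s['eef_rot'],s['finger_gap'])
E
```

```text
[0.57477271 0.21182687 0.19111708] [0.03027368 0.0610353 ] [-1.79858500e+02  8.39028725e-02  8.01189043e+01] 0.09330655871373394
```

View pics/w14.png

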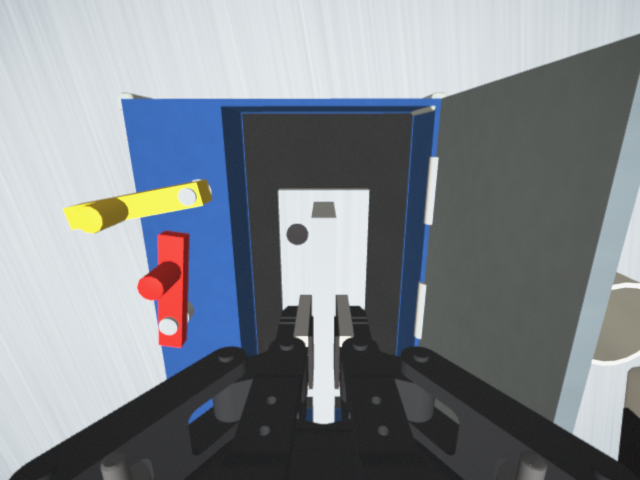

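step_arm --moves '[[0,[0,0,4],[0,0,0]],[0,[0,0,4],[0,0,0]],[0,[0,0,4],[0,0,0]],[0,[0,0,3],[0,0,0]],[0,[0,0,1.9],[0,0,0]],[0,[0,0,0],[0,0,0]],[0.3,[0,0,0],[0,0,0]],[0.3,[0,0,0],[0,0,0]],[0.3,[0,0,0],[0,0,0]]]'

```text
clock: 21.85
ee_pos: [0.5756, 0.2101, 0.0245]
eef_rot: [180.0, -0.0, 79.9]
ft_force: [0.4, 0.8, -0.4]
finger_gap: 0.302
```

step_arm --moves '[[0.3,[0,0,-3],[0,0,0]],[0.3,[0,0,-5],[0,0,0]],[0.3,[0,0,-5],[0,0,0]],[0.3,[-1.5,0,-5],[0,0,0]],[0.3,[-2,0,-2],[0,0,0]],[0.3,[0,0,0],[0,0,0]]]'

```text
clock: 22.45
ee_pos: [0.5716, 0.1758, 0.2281]
eef_rot: [179.5, -0.2, 79.9]
ft_force: [0.1, -0.1, 0.5]
finger_gap: 0.303
```

```bash
python3 - <<'E'
from h import *
p,z,K,c=cam('wrist'); cv2.imwrite('pics/w15.png',p)
s=get_state(); print(s['ee_pos'],w2c_xy(*s['ee_pos'][:2]),s['eef_rot'],s['finger_gap'])
p,z,K,c=cam('top'); cv2.imwrite('pics/top2.png',p)
E
```

```text
[0.57032044 0.1763449  0.22477405] [0.03189458 0.02531183] [ 1.79735291e+02 -1.16214716e-01  7.98930111e+01] 0.2979802508278479
```

View pics/w15.png

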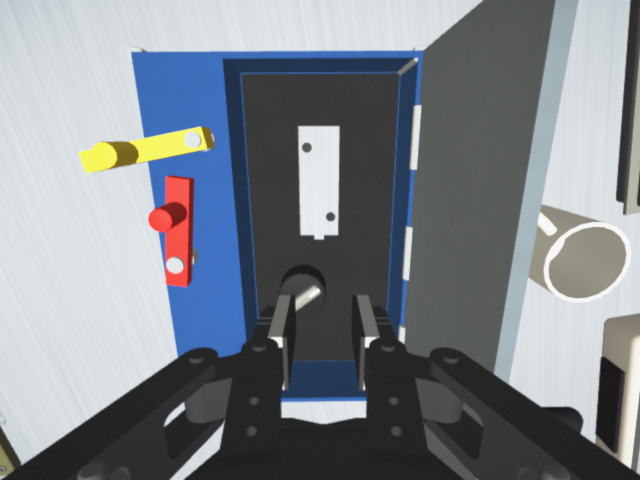

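View pics/top2.png

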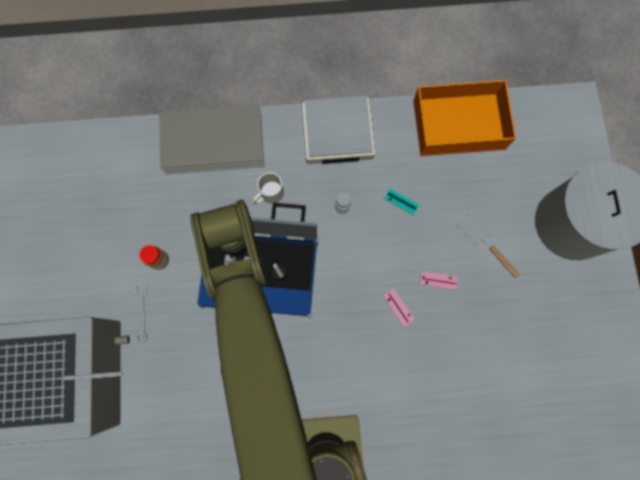

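Both fittings are in the cavity: bracket at (319,180), dial at (302,292). The top view shows none left on the counter. Next I shut the lid by the handle.

```bash
python3 - <<'E'
from h import *
T,s=pose()
M=plan([.5703,.176,.32],yaw=80,op=.3,n=2)
M=plan([.684,.045,.30],yaw=80.2,op=.3,T=M,n=5)
E
```

```text
[0.3,[-0.02,0.06,-4.89],[0.02,-0.02,-0.03]],
[0.3,[-0.02,0.06,-4.89],[0.02,-0.02,-0.03]],
2 rows
[0.3,[-2.19,2.69,0.4],[-0.0,0.0,-0.04]],
[0.3,[-2.19,2.69,0.4],[-0.0,0.0,-0.04]],
[0.3,[-2.19,2.69,0.4],[-0.0,0.0,-0.04]],
[0.3,[-2.19,2.69,0.4],[-0.0,0.0,-0.04]],
[0.3,[-2.19,2.69,0.4],[-0.0,0.0,-0.04]],
5 rows
```

step_arm --moves '[[0.3,[0,0,-4.9],[0,0,0]],[0.3,[0,0,-4.9],[0,0,0]],[0.3,[-2.2,2.7,0.4],[0,0,0]],[0.3,[-2.2,2.7,0.4],[0,0,0]],[0.3,[-2.2,2.7,0.4],[0,0,0]],[0.3,[-2.2,2.7,0.4],[0,0,0]],[0.3,[-2.2,2.7,0.4],[0,0,0]],[0.3,[0,0,0],[0,0,0]]]'

```text
clock: 23.35
ee_pos: [0.6837, 0.0424, 0.2946]
eef_rot: [-179.6, 0.1, 79.8]
ft_force: [-0.0, -0.1, 0.0]
finger_gap: 0.299
```

```bash
python3 - <<'E'
from h import *
p,z,K,c=cam('wrist'); cv2.imwrite('pics/w16.png',p)
s=get_state(); print(s['ee_pos'],w2c_xy(*s['ee_pos'][:2]),s['eef_rot'],s['finger_gap'])
P=cloud(z,K,c)
print(P[200:330:20,300:350:12].round(3).tolist())
E
```

```text
[0.68290004 0.04404668 0.29546689] [ 0.16525272 -0.08601017] [-1.79619877e+02  4.39504997e-02  7.98653229e+01] 0.2970421008023834
[[[0.677, 0.084, 0.226], [0.699, 0.118, 0.438], [0.691, 0.081, 0.227], [0.698, 0.039, -0.0], [0.713, 0.036, -0.0]], [[0.648, 0.022, 0.001], [0.663, 0.019, -0.0], [0.689, 0.069, 0.228], [0.694, 0.014, 0.001], [0.709, 0.011, 0.001]], [[0.643, -0.004, 0.002], [0.658, -0.007, 0.001], [0.687, 0.056, 0.227], [0.689, -0.013, 0.0], [0.705, -0.016, -0.001]], [[0.637, -0.033, -0.001], [0.653, -0.035, -0.0], [0.684, 0.043, 0.228], [0.684, -0.04, 0.001], [0.7, -0.043, 0.001]], [[0.631, -0.061, 0.0], [0.647, -0.064, 0.0], [0.682, 0.029, 0.227], [0.68, -0.069, 0.001], [0.696, -0.072, 0.0]], [[0.662, 0.014, 0.22], [0.67, 0.012, 0.219], [0.679, 0.015, 0.227], [0.675, -0.099, -0.0], [0.691, -0.101, 0.002]], [[0.619, -0.12, 0.001], [0.636, -0.123, 0.001], [0.653, -0.126, 0.001], [0.669, -0.13, 0.0], [0.686, -0.132, 0.001]]]
```

View pics/w16.png

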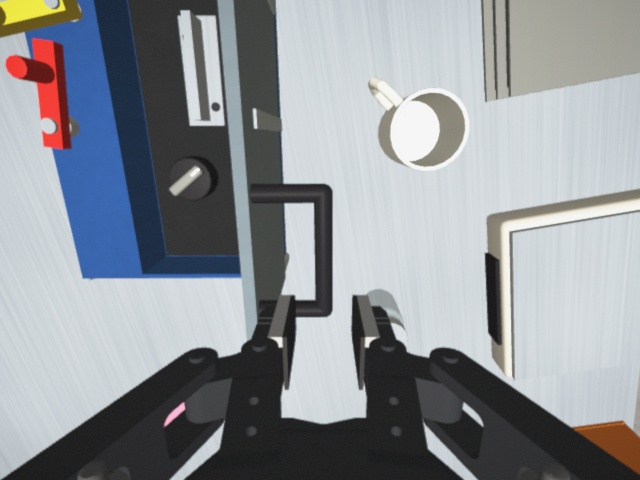

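The bar is at column 324, at (0.684, 0.043), top z 0.227, midway between the fingers.

step_arm --moves '[[0.3,[0,0.1,3.5],[0,0,0]],[0.3,[0,0,3.5],[0,0,0]],[0.3,[0,0,2.3],[0,0,0]],[0.3,[0,0,0],[0,0,0]],[0,[0,0,0],[0,0,0]],[0,[0,0,0],[0,0,0]],[0,[0,0,0],[0,0,0]]]' --squeeze 25

```text
clock: 24.1
ee_pos: [0.6832, 0.0459, 0.2067]
eef_rot: [-179.9, -0.1, 80.0]
ft_force: [-2.6, 3.3, -7.0]
finger_gap: 0.126
```

step_arm --moves '[[0,[0,-1.87,-0.57],[0,0,0]],[0,[0,-1.92,-0.33],[0,0,0]],[0,[0,-1.95,-0.1],[0,0,0]],[0,[0,-1.95,0.14],[0,0,0]],[0,[0,-1.92,0.38],[0,0,0]],[0,[0,-1.86,0.61],[0,0,0]],[0,[0,0,0],[0,0,0]]]'

```text
clock: 24.8
ee_pos: [0.5707, 0.0653, 0.2075]
eef_rot: [179.8, -0.0, 80.0]
ft_force: [0.3, 1.4, -1.6]
finger_gap: 0.123
```

step_arm --moves '[[0,[0,-1.77,0.83],[0,0,0]],[0,[0,-1.65,1.04],[0,0,0]],[0,[0,-1.51,1.23],[0,0,0]],[0,[0,-1.35,1.41],[0,0,0]],[0,[0,-1.17,1.56],[0,0,0]],[0,[0,-0.97,1.69],[0,0,0]],[0,[0,-0.4,1],[0,0,0]],[0,[0,0,0],[0,0,0]]]'

```text
clock: 25.6
ee_pos: [0.4847, 0.0801, 0.1182]
eef_rot: [180.0, -0.0, 80.0]
ft_force: [-0.1, 1.1, -2.1]
finger_gap: 0.121
```

step_arm --moves '[[0,[0,-0.3,0.7],[0,0,0]],[0,[0,-0.1,0.3],[0,0,0]],[0,[0,0,0],[0,0,0]]]'

```text
clock: 25.9
ee_pos: [0.4821, 0.0805, 0.1108]
eef_rot: [179.8, 0.0, 80.0]
ft_force: [-3.1, -1.8, 7.8]
finger_gap: 0.128
```

step_arm --moves '[[0,[0,0,0.3],[0,0,0]],[0,[0,0,0],[0,0,0]]]'

```text
clock: 26.1
ee_pos: [0.4822, 0.0805, 0.1104]
eef_rot: [179.9, 0.0, 80.0]
ft_force: [-12.6, -2.2, 23.7]
finger_gap: 0.125
```

step_arm --moves '[[0.4,[0,0,-0.3],[0,0,0]],[0.4,[0,0,0],[0,0,0]],[0.4,[0,0,0],[0,0,0]],[0.4,[0,0,-4],[0,0,0]],[0.4,[0,0,-4],[0,0,0]],[0.4,[0,-2,-3],[0,0,0]],[0.4,[3,-3,0],[0,0,0]],[0.4,[0,0,0],[0,0,0]]]'

```text
clock: 26.9
ee_pos: [0.4352, 0.1211, 0.219]
eef_rot: [179.9, -0.1, 80.2]
ft_force: [-0.2, -0.3, -0.8]
finger_gap: 0.401
```

```bash
python3 - <<'E'
from h import *
p,z,K,c=cam('wrist'); cv2.imwrite('pics/w17.png',p)
s=get_state(); print(s['ee_pos'],s['eef_rot'])
P=cloud(z,K,c); 
m=np.zeros((480,640),bool)
X=(P[...,:2]-CC)@np.array([[np.cos(np.radians(CYAW)),-np.sin(np.radians(CYAW))],[np.sin(np.radians(CYAW)),np.cos(np.radians(CYAW))]])
for lo,hi in[(-.03,0),(0,.05),(.05,.1)]:
    q=(X[...,0]>lo)&(X[...,0]<hi)&(X[...,1]>.02)&(X[...,1]<.15)&(P[...,2]<.1); print(lo,np.median(P[q][:,2]),q.sum())
E
```

```text
[0.43560548 0.12005518 0.21813641] [ 1.79966660e+02 -1.03998571e-02  8.01366000e+01]
-0.03 0.07919274937658663 5782
0 0.07913001810185075 9666
0.05 0.079103084316418 9647
```

View pics/w17.png

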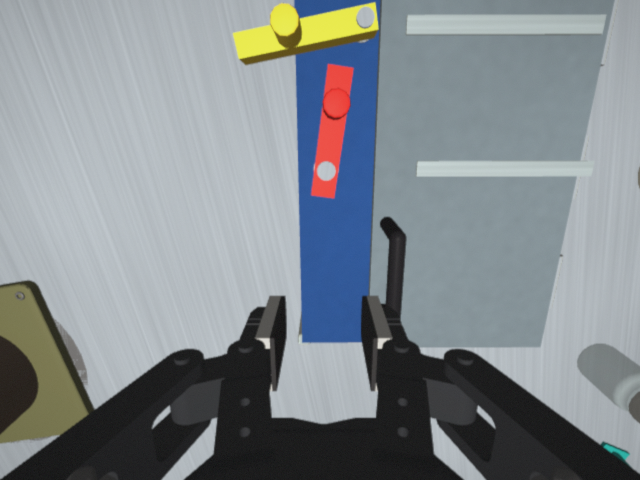

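The lid is flat at 0.079 along its depth, so it is shut. The turnbutton knob is at (337,102) and its pivot at (326,171).

```bash
python3 - <<'E'
from h import *
p,z,K,c=load('wrist')
k=bp(337,101.5,.1265,K,c); q=bp(326,171,.0945,K,c); d=k-q; ang=np.degrees(np.arctan2(d[1],d[0])); print(k,q,np.linalg.norm(d[:2]),ang,'joint',ang-CYAW)
kk=bp(285,19,.126,K,c); kp=bp(365,17,.094,K,c); e=kk-kp; print('keeper',kk,kp,np.linalg.norm(e[:2]),np.degrees(np.arctan2(e[1],e[0])))
M=plan([k[0],k[1],.16],yaw=ang,op=.33)
E
```

```text
[0.46104943 0.21582965 0.1265    ] [0.44672878 0.17176669 0.0945    ] 0.04633168749309778 71.99562548687939 joint 81.74562548687939
keeper [0.43795438 0.2658392  0.126     ] [0.48962789 0.2672507  0.094     ] 0.05169278399739734 -178.43531084275065
[0.33,[3.29,0.29,1.94],[0.01,-0.0,2.71]],
[0.33,[3.3,0.13,1.94],[0.01,-0.0,2.71]],
[0.33,[3.3,-0.02,1.94],[0.01,-0.0,2.71]],
3 rows
```

step_arm --moves '[[0.33,[3.3,0.25,1.9],[0,0,2.7]],[0.33,[3.3,0.1,1.9],[0,0,2.7]],[0.33,[3.3,-0.05,1.9],[0,0,2.7]],[0.33,[0,0,0],[0,0,0]]]'

```text
clock: 27.35
ee_pos: [0.4597, 0.2162, 0.1565]
eef_rot: [-179.6, 0.2, 72.0]
ft_force: [-0.4, -0.4, -0.4]
finger_gap: 0.326
```

```bash
python3 - <<'E'
from h import *
M=plan([.4607,.2155,.102],yaw=72,op=.33,n=3)
p,z,K,c=cam('wrist'); cv2.imwrite('pics/w18.png',p)
E
```

```text
[0.33,[-0.0,0.05,1.82],[-0.12,0.08,-0.0]],
[0.33,[-0.01,0.05,1.82],[-0.12,0.08,-0.0]],
[0.33,[-0.01,0.04,1.82],[-0.12,0.08,-0.0]],
3 rows
```

View pics/w18.png

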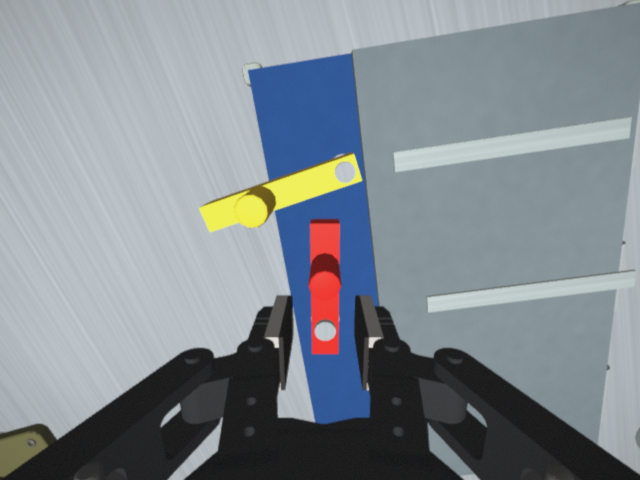

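step_arm --moves '[[0.33,[0,0,2],[0,0,0]],[0.33,[0,0,2],[0,0,0]],[0.33,[0,0,1.4],[0,0,0]],[0.28,[0,0,0],[0,0,0]],[0.28,[-0.05,0.67,0],[0,0,8.5]],[0.28,[-0.05,0.67,0],[0,0,8.5]],[0.28,[-0.05,0.67,0],[0,0,8.5]],[0.28,[-0.05,0.67,0],[0,0,8.5]],[0.28,[-0.05,0.67,0],[0,0,8.5]],[0.28,[0,0,0],[0,0,0]]]'

```text
clock: 28.4
ee_pos: [0.4872, 0.1935, 0.1081]
eef_rot: [180.0, -0.1, 29.3]
ft_force: [0.1, -0.3, -0.3]
finger_gap: 0.279
```

step_arm --moves '[[0.28,[-0.05,0.67,0],[0,0,8.5]],[0.28,[-0.05,0.67,0],[0,0,8.5]],[0.28,[-0.05,0.67,0],[0,0,8.5]],[0.28,[-0.05,0.67,0],[0,0,8.5]],[0.28,[-0.03,0.4,0],[0,0,5]],[0.28,[0,0,0],[0,0,0]]]'

```text
clock: 29.0
ee_pos: [0.4919, 0.1641, 0.1081]
eef_rot: [-180.0, -0.1, -9.5]
ft_force: [0.5, -0.3, 0.8]
finger_gap: 0.28
```

```bash
python3 - <<'E'
from h import *
p,z,K,c=cam('wrist'); cv2.imwrite('pics/w19.png',p)
s=get_state(); print(s['ee_pos'],w2c_xy(*s['ee_pos'][:2]),s['eef_rot'],s['ft_force'])
E
```

```text
[0.49202609 0.16419514 0.10806932] [-4.32113400e-02  7.84513414e-05] [-1.79978061e+02 -9.22627694e-02 -9.41061406e+00] [-0.10679344  0.08636446 -0.09608486]
```

View pics/w19.png

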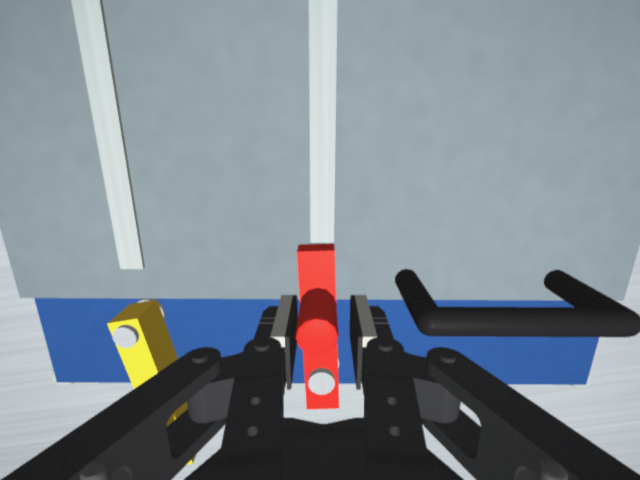

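step_arm --moves '[[0.28,[0,0.2,0],[0,0,0]],[0.28,[0,0.15,0],[0,0,0]],[0.28,[0,0,0],[0,0,0]]]'

```text
clock: 29.35
ee_pos: [0.4919, 0.1618, 0.1081]
eef_rot: [-179.8, -0.1, -9.6]
ft_force: [3.2, 4.9, 0.3]
finger_gap: 0.28
```

step_arm --moves '[[0.28,[0,0.1,0],[0,0,0]],[0.28,[0,0,0],[0,0,0]]]'

```text
clock: 29.55
ee_pos: [0.4919, 0.1615, 0.1081]
eef_rot: [-179.7, -0.1, -9.6]
ft_force: [3.6, 7.4, -1.1]
finger_gap: 0.28
```

The stop is felt at 0 (7 N). Now back off and go to the keeper.

step_arm --moves '[[0.33,[0,-0.35,0],[0,0,0]],[0.33,[0,0,-3.5],[0,0,0]],[0.33,[0,0,-3.5],[0,0,0]],[0.33,[0,0,0],[0,0,0]]]'

```text
clock: 29.95
ee_pos: [0.4942, 0.1638, 0.1829]
eef_rot: [-179.9, -0.5, -9.6]
ft_force: [0.6, 0.0, -0.2]
finger_gap: 0.332
```

```bash
python3 - <<'E'
from h import *
M=plan([.438,.2658,.16],yaw=1.6,op=.33,n=4)
M=plan([.438,.2658,.105],yaw=1.6,op=.33,n=2,T=M)
E
```

```text
[0.33,[-1.82,-2.28,0.56],[-0.02,-0.13,-2.79]],
[0.33,[-1.7,-2.37,0.57],[-0.02,-0.13,-2.79]],
[0.33,[-1.58,-2.45,0.57],[-0.02,-0.13,-2.79]],
[0.33,[-1.46,-2.52,0.57],[-0.02,-0.13,-2.79]],
4 rows
[0.33,[0.0,-0.0,2.75],[-0.0,0.0,-0.0]],
[0.33,[0.0,-0.0,2.75],[-0.0,0.0,-0.0]],
2 rows
```

step_arm --moves '[[0.33,[-1.8,-2.3,0.4],[0,0,-2.8]],[0.33,[-1.7,-2.4,0.4],[0,0,-2.8]],[0.33,[-1.55,-2.45,0.4],[0,0,-2.8]],[0.33,[-1.45,-2.5,0.4],[0,0,-2.8]],[0.33,[0,0,0],[0,0,0]],[0.33,[0,0,0],[0,0,0]]]'

```text
clock: 30.55
ee_pos: [0.4351, 0.2655, 0.1604]
eef_rot: [179.9, 0.1, 1.7]
ft_force: [0.2, -0.8, 0.3]
finger_gap: 0.334
```

```bash
python3 - <<'E'
from h import *
p,z,K,c=cam('wrist'); cv2.imwrite('pics/w20.png',p)
s=get_state(); print(s['ee_pos'],s['eef_rot'],s['ft_force'])
E
```

```text
[0.43556713 0.26518498 0.1607051 ] [1.79932052e+02 3.98447848e-02 1.58905311e+00] [ 0.45585522 -0.01272687 -0.1224958 ]
```

View pics/w20.png

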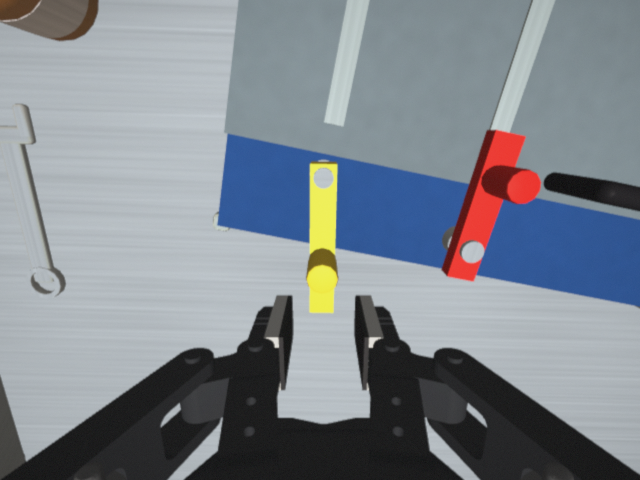

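step_arm --moves '[[0.33,[0.25,0,2.5],[0,0,0]],[0.33,[0,0,3],[0,0,0]],[0.28,[0,0,0],[0,0,0]],[0.28,[0.06,0.77,0],[0,0,-8.5]],[0.28,[0.06,0.77,0],[0,0,-8.5]],[0.28,[0.06,0.77,0],[0,0,-8.5]],[0.28,[0.06,0.77,0],[0,0,-8.5]],[0.28,[0.06,0.77,0],[0,0,-8.5]],[0.28,[0.06,0.77,0],[0,0,-8.5]],[0.28,[0,0,0],[0,0,0]]]'

```text
clock: 31.6
ee_pos: [0.4599, 0.225, 0.1075]
eef_rot: [179.9, -0.0, 52.5]
ft_force: [-0.3, 0.2, 0.1]
finger_gap: 0.277
```

step_arm --moves '[[0.28,[0.06,0.77,0],[0,0,-8.5]],[0.28,[0.06,0.77,0],[0,0,-8.5]],[0.28,[0.06,0.77,0],[0,0,-8.5]],[0.28,[0,0.2,0],[0,0,0]],[0.28,[0,0,0],[0,0,0]]]'

```text
clock: 32.1
ee_pos: [0.4822, 0.2158, 0.1069]
eef_rot: [179.9, -0.0, 77.8]
ft_force: [0.6, 0.6, -0.1]
finger_gap: 0.278
```

```bash
python3 - <<'E'
from h import *
p,z,K,c=cam('wrist'); cv2.imwrite('pics/w21.png',p)
s=get_state(); print(s['ee_pos'],w2c_xy(*s['ee_pos'][:2]),s['eef_rot'],s['ft_force'])
E
```

```text
[0.48197314 0.21585273 0.10675412] [-0.06186727  0.04928744] [ 1.79945630e+02 -1.17651809e-02  7.78337233e+01] [-0.03138928  0.52748877 -0.51008561]
```

View pics/w21.png

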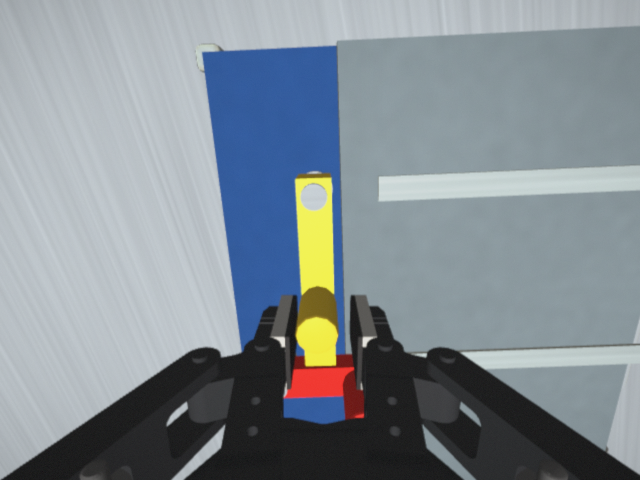

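Almost home; I press on until the stop is felt.

step_arm --moves '[[0.28,[0,0.15,0],[0,0,0]],[0.28,[0,0.1,0],[0,0,0]],[0.28,[0,0,0],[0,0,0]]]'

```text
clock: 32.45
ee_pos: [0.4832, 0.2155, 0.1063]
eef_rot: [-179.9, 0.0, 78.0]
ft_force: [-6.3, 0.2, 4.6]
finger_gap: 0.282
```

step_arm --moves '[[0.28,[0,0.1,0],[0,0,0]],[0.28,[0,0,0],[0,0,0]]]'

```text
clock: 32.65
ee_pos: [0.4834, 0.2155, 0.1062]
eef_rot: [-179.7, 0.1, 78.0]
ft_force: [-8.0, -0.7, 5.7]
finger_gap: 0.279
```

Stopped at about 8 N. I back off, rise and check.

step_arm --moves '[[0.33,[0,-0.35,0],[0,0,0]],[0.33,[0,0,-3],[0,0,0]],[0.33,[0,0,-4],[0,0,0]],[0.33,[-2,-3,-4],[0,0,0]],[0.33,[-3,-3,-4],[0,0,0]],[0.33,[-3,-2,-3],[0,0,0]],[0.33,[0,0,0],[0,0,0]]]'

```text
clock: 33.35
ee_pos: [0.395, 0.1576, 0.2839]
eef_rot: [179.3, -0.3, 78.0]
ft_force: [0.7, 0.7, 0.5]
finger_gap: 0.33
```

```bash
python3 - <<'E'
from h import *
p,z,K,c=cam('wrist'); cv2.imwrite('pics/w22.png',p)
p,z,K,c=cam('top'); cv2.imwrite('pics/top3.png',p)
s=get_state(); print(s['ee_pos'],s['eef_rot'],s['ft_force'])
E
```

```text
[0.39477211 0.15833629 0.2787892 ] [ 1.79764817e+02 -1.02886378e-01  7.80169669e+01] [-0.29491781 -0.24333457  0.01890517]
```

View pics/w22.png

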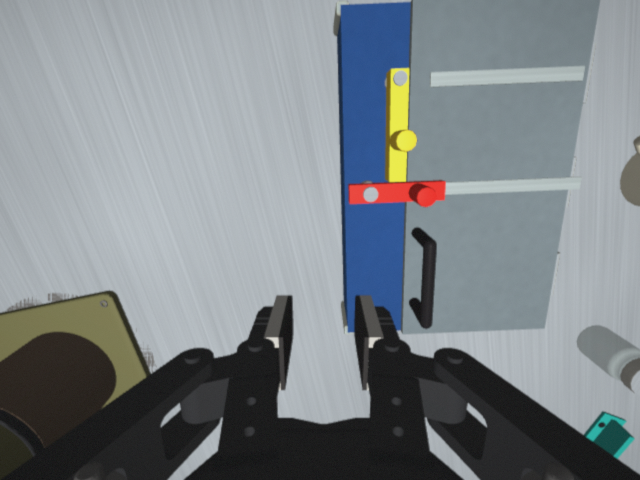

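View pics/top3.png

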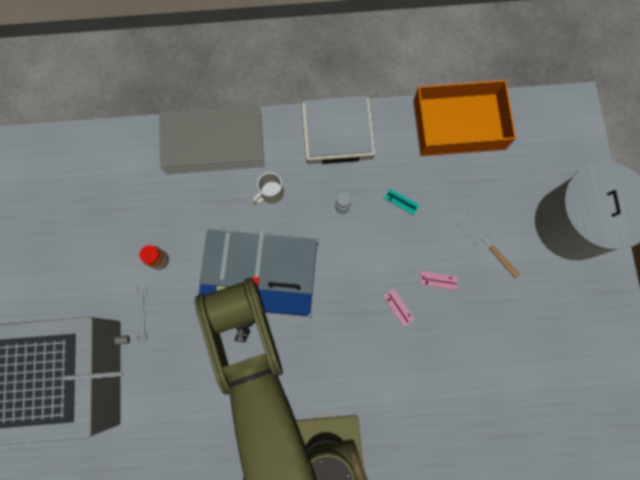

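The button lies across the lid edge and the keeper lies against it. I measure both angles, then hand in.

```bash
python3 - <<'E'
from h import *
p,z,K,c=load('wrist')
q=bp(371,195,.0945,K,c); k=bp(425,196,.1265,K,c); t=bp(444,190.5,.0945,K,c)
for e in(k,t):
    d=e-q; print('button',np.degrees(np.arctan2(d[1],d[0]))-CYAW)
q=bp(400,78,.094,K,c);k=bp(403.5,141,.126,K,c)
d=k-q; print('keeper',-90+CYAW-np.degrees(np.arctan2(d[1],d[0])))
hand_in()
E
```

```text
button 3.174657608125327
button 1.1678523002308463
keeper 3.078299983923685
the job is handed in; nothing more can be done
```

I packed the two fittings I found on the counter, the control knob and the steel hanging bracket, then closed and secured the case and handed the job in. No verdict was reported.

I saw no tap, basket handle or levelling foot in any camera view. The pink and turquoise brackets, and everything else on the counter, look unmoved in the last top picture.

Final checks:
- **Fittings:** before shutting the lid, the pictures showed the knob and the bracket resting flat on the cavity floor. I could not see them after it closed.
- **Lid:** it measured level at about 79 mm along its depth, so it is shut.
- **Turnbutton:** it reads about 1–3° from square (limit 8.6°).
- **Keeper:** it reads about 3° from home (limit 6.9°).

I pushed both the turnbutton and the keeper until they met firm resistance at about 7–8 N. The few degrees are within what my pixel readings can resolve. The arm was clear of everything at hand-in. The clock stood at about 33 s of the 210 s allowed, and no check failed.

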